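Start up the sauce stand and serve the waiting sauce pans

ROBOT

A 6-joint arm with a two-finger parallel gripper is mounted at the origin on the work surface. World frame = base frame: x ahead of the robot, y to its left, z up, the work surface at z = 0. Lengths are in m, angles in rad, forces in N, time in s.
With the tool pointing down it reaches from about 0.325 to 0.9 m from the base axis. Payload 6.1 kg.
Tool frame: the origin (TCP) lies on the centre line of the jaws, within the pads' length; the fingertips stand 19 mm ahead of it and the grasp point (between the pads) is the TCP (manip.tcp_to_tips is the z of the fingertips in the tool frame, in m); z points along the fingers, y is the line along which they close (so a half turn about z gives the same grasp; the last joint's range is limited). The gripper opens to 87 mm and grips with 3 to 60 N. Pads are 19 mm wide; open, the fingers measure 117 mm over their backs; the gripper's body (75 mm by 190 mm) begins 51 mm behind the grasp point.
Start: joints at [-1.33, 0.22, 1.526, -0, 1.395, -0.126], TCP at [0.224, -0.583, 0.216] pointing down, gripper open.
Joint ranges: [-2.98, 2.98], [-0.91, 2.08], [0.09, 2.57], [-1.24, 4.39], [0.2, 2.65], [-2.68, 2.68]. Speed limits (rad/s): [2.57, 2.57, 3.01, 3.14, 3.14, 3.14].

INTERFACE

Orientations are given as a unit quaternion [w, x, y, z].
In Python, from cell import telemetry, eyes, job, manip gives the robot as it stands.
- The arm moves only by the tool move_arm, never from a script. Its arguments are lists of equal length, an entry for each row: "rotation": the turn, a rotation vector about the world's x, y, z in rad, a list of three; "slide": the shift along the world's x, y, z in mm, a list of three; "jaw": the finger opening in mm, from 0 to 87. A call has exactly 10 rows; each row is the pose to reach, as a shift and turn from the pose commanded when the call began; what a row does not reach only later rows make up. A row lasts 1/10 s, in which the tool goes at most 50 mm and 8.59 degrees, less where a joint would pass 70% of its speed; a pose out of reach is approached as far as the arm can. A call with a gripper value outside its range is refused whole. The fingers move at their own pace and stop on an object; "newtons" is the grip in N (left out, the last holds). Time passes only in rows, so rows that repeat a pose let the fingers close, or fill a call up. It gives the time, the measured TCP pose, the force, the opening and the grip force at its end, in the units of the state.
- telemetry.get_state(): the state, without advancing time (a new reading comes with each control period).
- eyes.camera(name): name is "scene" or "top"; returns (picture, depth): 420x560x3 uint8, red, green, blue; 420x560 float32, m along the optical axis (not along the pixel's ray), 0 where there is no reading.
- eyes.get_calibration(name): a dict with "fov_y" (degrees; the focal length in pixels is half the picture's height over the tangent of half this angle, whatever the lens; pixels are square), "cx", "cy" (the principal point, pixels), "k1" (the pictures are not rectified: a ray, as slopes to the right and down, at radius r is drawn at 1 + k1 r^2 times it, then the intrinsics apply), "rvec" (rotation vector, rad) and "tvec" (3), from world to camera coordinates, as OpenCV has them. Camera axes: x right, y down, z forward; pixel columns grow to the right and rows downward; lengths in m; the calibration is good to about 2 mm. A picture is of the moment at which its call begins. get_calibration takes no time and is no camera call.
- job.close_job(): hands the job in; it is judged then, once.
Trained networks look in the newest picture that a camera, given by its name, has taken for a name from the list of things; names that differ only in an ending like _2 or _b are one class to them, and where a whole thing is asked for, a point or a joint stands for the part that bears it (a point fixed in the world has none). Each returns a list of dicts, best first, with "p" (0 to 1); they miss things now and then, are a little off and sometimes report something else, mostly with a low value. They report only what shows in the picture. A call takes as long as a camera call.
- eyes.look_for(label, camera): "rect" ([left, top, width, height] in pixels, round what is visible of it).
- eyes.regions_of(label, camera): "mask" (420x560 bool, what is visible of it) and "rect" ([left, top, width, height] in pixels, round what is visible of it).
The state is a dict: "t": time; "q": joint angles; "dq": joint speeds; "joint_torque": joint torques, N m; "eef_pos": TCP position; "orientation": TCP orientation; "ft_force": force on the tool from outside, world axes, zero at the start; "ft_torque": the same for the moment, N m; "finger_gap": finger opening in m; "grasp_force": force on a finger pad.
Only numpy, scipy, OpenCV 4.12 (cv2) and the standard library are available. Lean on these libraries where they do the work, as an engineer would, in place of code of your own. Each camera call takes 0.05 s, during which the arm holds its last target. There are 200 camera calls.

TASK

Get the warm-sauce stand at the sausage stall going. First try the safety switch on the grey power box that feeds it: press its test button so that the lever drops, then lift the lever fully back up. Then serve the small steel sauce pans waiting on the blue sheet one at a time, from the robot's left to its right: stand each on the drip tray with its bowl centred under the spout, press the pump's black knob right down to its stop, let the knob come up again, and stand the pan on the aluminium serving tray; keep the pans upright and leave the other goods alone.

Things in the scene. Friction and masses are not known exactly. Their poses are not given: they have to be found in the camera images.
- power_box: Grey safety-switch box, fixed: 130 mm wide (y), 147 mm deep (x), carrying handle at its back. Origin: centre of its underside; x points from its low front (39 mm) to its high back (125 mm). Its top panel slopes up to the back at 30 degrees (normal (-0.5, 0, 0.866), up-slope (0.866, 0, 0.5) in the box frame); a white breaker face on it carries button (lower) and lever (upper).
- button_top (a point): Centre of the top of the round black test button (20 mm across, standing 12 mm out of the breaker face) on the lower half of the sloping panel; it is pushed straight into the panel. The middle of the dropped lever's tip ends 38 mm up-slope of the button's axis.
- test_button (a joint): Travel of the test button in m: 0 out, 0.008 fully in. Sprung: 1 N to start, at most 6 N on the way while it trips the lever. Past about 0.007 it throws the lever down.
- lever_tip (a point): Middle of the free end of the black lever (paddle 26 mm wide along the box's y, 9 mm thick, standing about 33 mm out of the breaker face) on the sloping panel. The tip moves about 43 mm down-slope when the lever drops.
- lever (a joint): Angle of the lever in rad: 0 fully up (leaning up-slope, switched on), 0.9 dropped (leaning down-slope). It snaps over its middle (0.45) to either end; about 1 N at the tip moves it. It can be lifted only with the test button released; push it from its down-slope side towards up-slope until it snaps up.
- server: Steel sauce server, fixed: body 176 mm deep (x), 114 mm wide, 155 mm high. Origin: centre of its underside, right below the pump knob. Its front is its -x side, towards the robot; from the lid a 13 mm steel tube leads forward (-x), at most 190 mm high, and bends down to the spout. Under the spout lies a flat drip tray, part of the server, 110 by 104 mm.
- spout (a point): Mouth of the spout, 133 mm in front of (-x of) the server's origin, 116 mm above the table; 18 mm across.
- drip_tray (a point): Middle of the drip tray's top, right below the spout, 8 mm above the table.
- pump_top (a point): Middle of the top of the pump's black knob (44 mm across), 263 mm above the table when up; pressed straight down.
- pump (a joint): How far the pump knob is pressed, in m: 0 up, 0.040 down at its stop. Spring: 4.6 N at the start, 12 N at the stop; it comes back up by itself in about 0.5 s.
- tray: Aluminium serving tray, fixed: 190 mm (its x) by 260 mm (its y), floor 4 mm thick, rim 12 mm high. Origin: centre of its underside.
- sheet: Blue printed sheet lying flat on the table, under 1 mm thick, 190 by 340 mm, its long side (y) roughly along the robot's y. Origin: its centre. The pans wait on it in a row.
- pan1: Small steel sauce pan, loose, 0.14 kg, may be absent; leftmost (largest y) of three places in the row (all alike). Round bowl 58 mm across at the foot, 64 mm at the rim, 46 mm high, 3 mm wall; straight level handle on its -x side, ending 114 mm from the bowl's axis, 12 mm wide, 8 mm thick, its middle 40 mm above the underside. Origin: centre of the bowl's underside; z up.
- pan2: Small steel sauce pan, loose, 0.14 kg, may be absent; middle of three places in the row (all alike). Round bowl 58 mm across at the foot, 64 mm at the rim, 46 mm high, 3 mm wall; straight level handle on its -x side, ending 114 mm from the bowl's axis, 12 mm wide, 8 mm thick, its middle 40 mm above the underside. Origin: centre of the bowl's underside; z up.
- pan3: Small steel sauce pan, loose, 0.14 kg, may be absent; rightmost (smallest y) of three places in the row (all alike). Round bowl 58 mm across at the foot, 64 mm at the rim, 46 mm high, 3 mm wall; straight level handle on its -x side, ending 114 mm from the bowl's axis, 12 mm wide, 8 mm thick, its middle 40 mm above the underside. Origin: centre of the bowl's underside; z up.
- bottle_a: Red squeeze bottle with pointed cap, 62 mm across, 193 mm tall; a bystander, to be left alone. Origin: centre of its underside.
- bottle_b: Yellow squeeze bottle with pointed cap, 62 mm across, 193 mm tall; a bystander, to be left alone. Origin: centre of its underside.
- can_a: Red drink can, 66 mm across, 122 mm tall; a bystander, to be left alone. Origin: centre of its underside.
- can_b: Green drink can, 66 mm across, 122 mm tall; a bystander, to be left alone. Origin: centre of its underside.
- shaker: Steel salt shaker, 42 mm across, 95 mm tall; a bystander, to be left alone. Origin: centre of its underside.
- tongs: Steel tongs lying flat, 210 mm long, 50 mm wide, 8 mm high; a bystander, to be left alone. Origin: centre of its underside.

How it is judged:
On the way, in this order (a step that is already met when the one before it is completed fails the run):
1. The test button is pressed in and the lever has dropped (value of joint test_button above 0.005 m and value of joint lever above 0.7 rad), for 0.05 s.
2. The lever is back up, with the test button released (value of joint test_button below 0.002 m and value of joint lever below 0.12 rad), for 0.3 s.
3. The pan in the left place of the row stands on the drip tray, bowl under the spout (within 20 mm), while the pump knob is pressed to its stop (within 3.5 mm) (horizontal distance between pan1 and spout below 0.02 m and z of pan1 in the frame of drip_tray below 0.003 m and angle between pan1's own z axis and vertical below 0.15 rad and z of pan1 in the frame of pump_top above -0.2185 m), for 0.15 s.
4. The pan in the middle place of the row stands on the drip tray, bowl under the spout (within 20 mm), while the pump knob is pressed to its stop (within 3.5 mm) (horizontal distance between pan2 and spout below 0.02 m and z of pan2 in the frame of drip_tray below 0.003 m and angle between pan2's own z axis and vertical below 0.15 rad and z of pan2 in the frame of pump_top above -0.2185 m), for 0.15 s.
5. The pan in the right place of the row stands on the drip tray, bowl under the spout (within 20 mm), while the pump knob is pressed to its stop (within 3.5 mm) (horizontal distance between pan3 and spout below 0.02 m and z of pan3 in the frame of drip_tray below 0.003 m and angle between pan3's own z axis and vertical below 0.15 rad and z of pan3 in the frame of pump_top above -0.2185 m), for 0.15 s.
At the end, for the whole second after the job is handed in: The lever is fully up (below 0.12 rad), the button out, the pump knob up (within 4 mm), and every pan stands at rest on the tray floor, upright within 7 degrees, its bowl axis within 70 mm of the tray middle along the tray x and 105 mm along its y (all of step 2 and value of joint pump below 0.004 m and x of pan1 in the frame of tray between -0.07 and 0.07 m and y of pan1 in the frame of tray between -0.105 and 0.105 m and z of each of pan1, pan2, pan3 in the frame of tray below 0.01 m and angle between each of pan1, pan2, pan3's own z axis and vertical below 0.12 rad and linear speed of each of pan1, pan2, pan3 below 0.02 m/s and x of pan2 in the frame of tray between -0.07 and 0.07 m and y of pan2 in the frame of tray between -0.105 and 0.105 m and x of pan3 in the frame of tray between -0.07 and 0.07 m and y of pan3 in the frame of tray between -0.105 and 0.105 m); the robot touches nothing.
It fails at once if A pan is tipped over by more than 50 degrees (angle between any of pan1, pan2, pan3's own z axis and vertical above 0.87 rad).
It fails at once if Bottles, cans, shaker or tongs are moved more than 60 mm or knocked over (distance of any of bottle_a, bottle_b, can_a, can_b, shaker, tongs from where it was at the start of the episode above 0.06 m or angle between any of bottle_a, bottle_b, can_a, can_b, shaker's own z axis and vertical above 0.6 rad).
Of pan1, pan2, pan3 only 2 to 3 are there at a start; the rules pass over those that are not, and their reading is None.
At some moment in a run one of pan1, pan2, pan3 may be knocked a few centimetres aside while the robot is not near it.
It also fails if it takes over 210 s, if anything falls off the work surface, if the arm or the gripper's body presses on something with over 40 N, if the wrist force passes 120 N, or if a joint passes its speed limit or range.

## Working session

There is one attempt and no reset: what is moved stays moved. The work goes in short steps, Python scripts to look and compute and a tool call to move; the robot and the scene stay as the last step left them, time stands still between calls to the robot, and variables do not carry over. Pictures are saved under pics/ and viewed, at most 14 in all, crops included, and the job is handed in when it is done.

Besides the shell and the picture viewer there is one more tool, called after "Request:" as a command line: name --argument value ..., lists and objects as JSON in quotes. move_arm: Moves the arm, as the interface text tells. Its arguments: {"type":"object","properties":{"rotation":{"type":"array","items":{"type":"array","items":{"type":"number"}}},"slide":{"type":"array","items":{"type":"array","items":{"type":"number"}}},"jaw":{"type":"array","items":{"type":"number"}},"newtons":{"type":"number"}},"required":["rotation","slide","jaw"]}

```bash
ls; mkdir -p pics
cat > h.py <<'E'
import numpy as np, cv2
from cell import telemetry, eyes, job, manip
def cal(n):
    c=eyes.get_calibration(n); f=210/np.tan(np.radians(c["fov_y"])/2)
    R=cv2.Rodrigues(np.array(c["rvec"],float))[0]; return f,c["cx"],c["cy"],c["k1"],R,np.array(c["tvec"],float)
def rays(n,uv):
    f,cx,cy,k,R,t=cal(n); uv=np.atleast_2d(np.array(uv,float)); d=(uv-[cx,cy])/f; s=d.copy()
    for _ in range(20): s=d/(1+k*(s**2).sum(1,keepdims=True))
    return s
def pts(n,uv,z):
    f,cx,cy,k,R,t=cal(n); s=rays(n,uv); z=np.atleast_1d(z)[:,None]
    return (np.hstack([s,np.ones((len(s),1))])*z-t)@R
def onplane(n,uv,h):
    f,cx,cy,k,R,t=cal(n); s=rays(n,uv); C=-R.T@t; d=np.hstack([s,np.ones((len(s),1))])@R
    return C+d*((h-C[2])/d[:,2])[:,None]
def cloud(n,depth):
    v,u=np.mgrid[0:420,0:560]; P=pts(n,np.c_[u.ravel(),v.ravel()],depth.ravel()); P[depth.ravel()<=0]=np.nan
    return P.reshape(420,560,3)
def proj(n,P):
    f,cx,cy,k,R,t=cal(n); c=np.atleast_2d(P)@R.T+t; s=c[:,:2]/c[:,2:]; return s*(1+k*(s**2).sum(1,keepdims=True))*f+[cx,cy]
def save(n,name,scale=1.4):
    im,d=eyes.camera(n); cv2.imwrite('pics/'+name+'.png',cv2.resize(im[:,:,::-1],None,fx=scale,fy=scale)); return im,d
E
python3 - <<'E'
from h import *
ims={}
for n in("scene","top"):
    im,d=save(n,n+"0"); np.savez(n+"0.npz",im=im,d=d)
    f,cx,cy,k,R,t=cal(n); print(n,f,k,"cam at",-R.T@t, (d>0).mean())
    P=cloud(n,d)
    for l in "power_box button_top lever_tip server spout drip_tray pump_top tray sheet pan1 bottle_a bottle_b can_a can_b shaker tongs".split():
        for r in eyes.regions_of(l,n)[:4]:
            if r["p"]<.3: continue
            m=r["mask"]; q=P[m]; q=q[~np.isnan(q[:,0])]
            if len(q): print(n,l,round(r["p"],2),r["rect"],np.percentile(q,[2,50,98],axis=0).round(3).tolist())
print(telemetry.get_state()); print(manip.tcp_to_tips)
E
```

```text
pics
scene 462.96336940446395 0.0413099274269091 cam at [1.066648   0.51757306 1.25679335] 0.9960459183673469
scene power_box 0.87 [253.7, 286.9, 70.2, 70.3] [[0.589, 0.143, 0.008], [0.686, 0.219, 0.095], [0.756, 0.276, 0.125]]
scene button_top 0.47 [297.0, 298.0, 9.6, 5.5] [[0.606, 0.194, 0.072], [0.618, 0.202, 0.078], [0.624, 0.21, 0.083]]
scene lever_tip 0.47 [283.2, 302.7, 11.4, 11.3] [[0.668, 0.195, 0.103], [0.677, 0.208, 0.132], [0.679, 0.218, 0.142]]
scene server 0.61 [196.6, 224.4, 89.7, 99.9] [[0.505, -0.042, 0.005], [0.69, 0.037, 0.152], [0.774, 0.09, 0.261]]
scene spout 0.9 [194.9, 226.7, 91.4, 93.7] [[0.506, -0.039, 0.005], [0.69, 0.037, 0.152], [0.773, 0.09, 0.261]]
scene drip_tray 0.7 [200.4, 227.1, 89.6, 93.5] [[0.503, -0.042, 0.004], [0.69, 0.037, 0.152], [0.774, 0.09, 0.261]]
scene drip_tray 0.61 [284.9, 304.5, 9.6, 10.2] [[0.65, 0.195, 0.089], [0.677, 0.208, 0.126], [0.68, 0.218, 0.142]]
scene pump_top 0.51 [224.7, 236.8, 18.6, 23.9] [[0.662, 0.002, 0.196], [0.683, 0.024, 0.261], [0.7, 0.041, 0.265]]
scene tray 0.7 [159.6, 163.5, 98.1, 75.7] [[0.422, -0.422, -0.002]
[... 4764 characters left out ...]
1.33006523e+00,  2.20426903e-01,  1.52649785e+00, -1.14913775e-06,
        1.39470576e+00, -1.26065066e-01]), 'dq': array([-1.56972362e-03,  1.42304107e-04, -6.30413174e-06, -2.04501110e-04,
        1.92192828e-04,  9.24142374e-04]), 'joint_torque': array([-7.83123396e-04, -4.94547558e+01, -3.87702584e+01,  6.98173069e-02,
        4.66151442e-02, -2.29593240e-05]), 'eef_pos': array([ 0.22415538, -0.58340856,  0.2158221 ]), 'orientation': array([-1.88670863e-05,  9.83229638e-01,  1.82371814e-01, -1.64950661e-06]), 'ft_force': array([ 0.14564485, -0.28245408, -0.60621324]), 'ft_torque': array([-0.0263307 , -0.02899286, -0.05928234]), 'grasp_force': 0.0, 'finger_gap': 0.08722285461077596}
0.019
```

View pics/scene0.png

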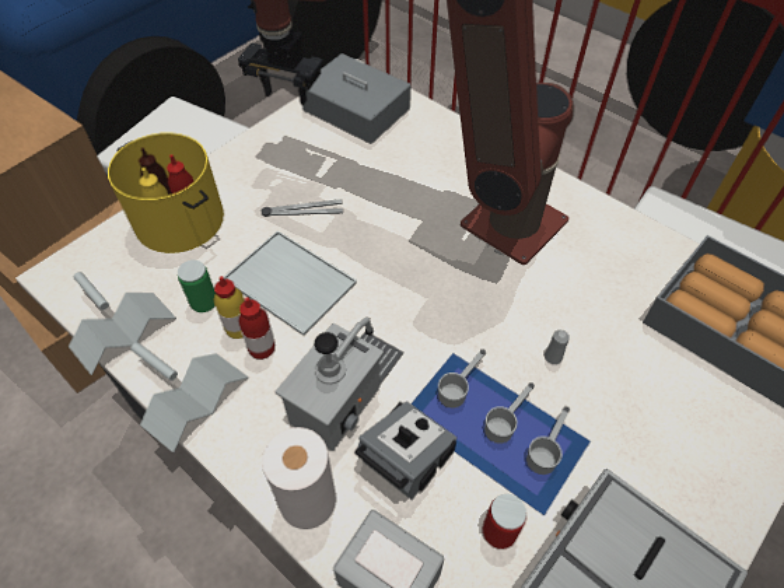

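View pics/top0.png

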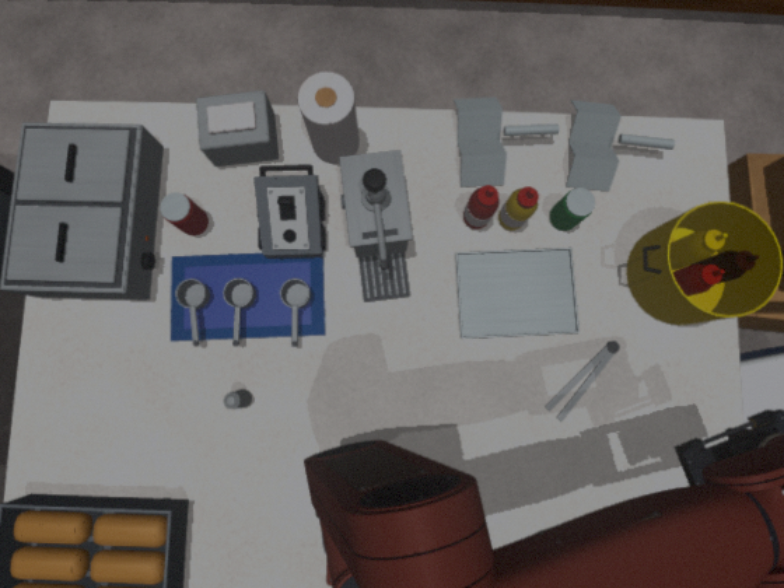

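```bash
cat > pans.py <<'E'
from h import *
def cfit(q,r0=None):
    A=np.c_[2*q,np.ones(len(q))]; s=np.linalg.lstsq(A,(q**2).sum(1),rcond=None)[0]; return s[:2],np.sqrt(s[2]+s[0]**2+s[1]**2)
def panfit(P,c0):
    "P cloud Nx3 around a pan; rim ring at height .046 above the foot; returns centre, handle angle"
    q=P[(np.hypot(P[:,0]-c0[0],P[:,1]-c0[1])<.13)]
    from scipy.optimize import least_squares
    top=q[(q[:,2]>.030)]
    h=top[np.hypot(*(top[:,:2]-c0).T)<.045]
    f=lambda c:np.hypot(h[:,0]-c[0],h[:,1]-c[1])-.0305
    s=least_squares(f,c0,loss='soft_l1',f_scale=.002); c=s.x
    hd=top[(np.hypot(*(top[:,:2]-c).T)>.045)&(np.hypot(*(top[:,:2]-c).T)<.118)]
    m=hd[:,:2].mean(0)-c
    return c,np.degrees(np.arctan2(m[1],m[0])),np.median(hd[:,2]),np.percentile(h[:,2],90),len(h),np.hypot(*(hd[:,:2]-c).T).max()
E
python3 - <<'E'
from pans import *
for n in("scene","top"):
    z=np.load(n+"0.npz"); P=cloud(n,z["d"]).reshape(-1,3); P=P[~np.isnan(P[:,0])]
    for c in([.492,.413],[.495,.31],[.497,.19]):
        r=panfit(P,np.array(c)); print(n,[np.round(x,4) for x in r])
    k=P[(np.abs(P[:,0]-.68)<.04)&(np.abs(P[:,1]-.02)<.04)&(P[:,2]>.255)]; print("knob",k.mean(0).round(4),np.ptp(k,axis=0).round(3),(k.min(0)+k.max(0))/2)
    b=P[(P[:,0]>.57)&(P[:,0]<.78)&(P[:,1]>.12)&(P[:,1]<.29)]
    # box: high back edge / panel
    t=b[b[:,2]>.115]; print("box top",np.percentile(t,[1,50,99],axis=0).round(3).tolist())
    a=b[(b[:,2]>.02)]; r=cv2.minAreaRect(a[:,:2].astype(np.float32)); print("box rect",r)
    tr=P[(P[:,2]>.009)&(P[:,2]<.02)&(P[:,0]>.4)&(P[:,0]<.64)&(P[:,1]>-.44)&(P[:,1]<-.14)]; print("tray",cv2.minAreaRect(tr[:,:2].astype(np.float32)))
    s=P[(P[:,2]>.06)&(P[:,2]<.18)&(P[:,0]>.5)&(P[:,0]<.8)&(P[:,1]>-.09)&(P[:,1]<.12)]; 
    s2=s[(s[:,2]>.14)&(s[:,2]<.162)]; print("body",cv2.minAreaRect(s2[:,:2].astype(np.float32)))
    d=P[(P[:,2]>.004)&(P[:,2]<.012)&(P[:,0]>.48)&(P[:,0]<.61)&(P[:,1]>-.06)&(P[:,1]<.09)]; print("drip",cv2.minAreaRect(d[:,:2].astype(np.float32)), np.median(d[:,2]))
    tb=P[(P[:,2]>.165)&(P[:,2]<.2)&(P[:,0]<.64)&(P[:,0]>.5)&(abs(P[:,1]-.02)<.05)]; print("tube",np.percentile(tb,[2,50,98],axis=0).round(3).tolist())
E
```

```text
scene [array([0.4943, 0.4116]), np.float64(160.6458), np.float64(0.0461), np.float64(0.0471), np.int64(201), np.float64(0.118)]
scene [array([0.4967, 0.3104]), np.float64(128.4359), np.float64(0.0435), np.float64(0.0479), np.int64(198), np.float64(0.118)]
scene [array([0.499 , 0.1899]), np.float64(28.0536), np.float64(0.0464), np.float64(0.0473), np.int64(183), np.float64(0.1179)]
knob [0.6825 0.0225 0.2609] [0.043 0.044 0.012] [0.68181046 0.02032661 0.26086572]
box top [[0.67, 0.147, 0.115], [0.724, 0.209, 0.119], [0.758, 0.272, 0.139]]
box rect ((0.670867919921875, 0.20623472332954407), (0.17806604504585266, 0.1421160250902176), 3.233480215072632)
tray ((0.5177081823348999, -0.293693482875824), (0.19408667087554932, 0.26719120144844055), 3.801408052444458)
body ((0.6606742143630981, 0.018237031996250153), (0.22861972451210022, 0.12825968861579895), 8.122698783874512)
drip ((0.5466945171356201, 0.016199346631765366), (0.127690851688385, 0.14290156960487366), 1.4168040752410889) 0.007756057332337944
tube [[0.554, 0.0, 0.172], [0.602, 0.01, 0.184], [0.639, 0.019, 0.191]]
top [array([0
[... 368 characters left out ...]
[0.6804 0.0192 0.2617] [0.043 0.041 0.012] [0.68207763 0.0200322  0.26127937]
box top [[0.67, 0.145, 0.115], [0.723, 0.206, 0.119], [0.757, 0.27, 0.14]]
box rect ((0.6709957122802734, 0.2030118703842163), (0.17750810086727142, 0.14015793800354004), 2.9104440212249756)
tray ((0.518690288066864, -0.2951202988624573), (0.19258196651935577, 0.26162609457969666), 4.0054731369018555)
body ((0.6611403226852417, 0.016025923192501068), (0.23180513083934784, 0.1261550635099411), 8.635370254516602)
drip ((0.5430731177330017, 0.015626590698957443), (0.1494506448507309, 0.12319637835025787), 88.66688537597656) 0.008355439508947592
tube [[0.553, -0.003, 0.17], [0.593, 0.006, 0.185], [0.638, 0.017, 0.192]]
```

```bash
cat > pans.py <<'E'
from h import *
from scipy.optimize import least_squares
def panfit(P,c0):
    q=P[(P[:,2]>.030)&(P[:,2]<.062)]; c=np.array(c0,float)
    for w in(.05,.04):
        h=q[np.hypot(*(q[:,:2]-c).T)<w]; c0_=c
        c=least_squares(lambda c:np.hypot(h[:,0]-c[0],h[:,1]-c[1])-.0305,c,loss='soft_l1',f_scale=.002).x
    d=q[:,:2]-c; r=np.hypot(*d.T); a=np.arctan2(d[:,1],-d[:,0])
    hd=(r>.045)&(r<.118)&(abs(a)<.5)
    if hd.sum()<5: return c,None,None,len(h),0
    v=np.median(a[hd]); k=hd&(abs(a-v)<.15)
    return c,-np.degrees((a[k]*r[k]).sum()/r[k].sum()),np.median(q[k][:,2]),len(h),r[k].max()
def shoot(tag=None):
    o={}
    for n in("scene","top"):
        im,d=eyes.camera(n)
        if tag: cv2.imwrite(f'pics/{n}{tag}.png',cv2.resize(im[:,:,::-1],None,fx=1.4,fy=1.4))
        P=cloud(n,d).reshape(-1,3); o[n]=P[~np.isnan(P[:,0])]
    return o
E
python3 - <<'E'
from pans import *
pk=proj
for n in("scene","top"):
    z=np.load(n+"0.npz"); C=cloud(n,z["d"]); P=C.reshape(-1,3); col=z["im"].reshape(-1,3)
    ok=~np.isnan(P[:,0]); P=P[ok]; col=col[ok]
    for c in([.493,.412],[.496,.31],[.498,.189]):
        c,a,hz,m,L=panfit(P,c); print(n,c.round(4),a,hz,m,L)
    k=P[(abs(P[:,0]-.682)<.04)&(abs(P[:,1]-.02)<.04)&(P[:,2]>.256)]; print("knob circle",cv2.minEnclosingCircle(k[:,:2].astype(np.float32)))
    tb=P[(P[:,2]>.16)&(P[:,2]<.2)&(P[:,0]<.655)&(P[:,0]>.53)&(abs(P[:,1]-.02)<.06)]
    for lo in np.arange(.535,.65,.015):
        s=tb[(tb[:,0]>lo)&(tb[:,0]<lo+.015)]
        if len(s): print("  tube x",round(lo,3),len(s),np.median(s,0).round(4),s[:,1].min().round(4),s[:,1].max().round(4))
    # box: panel plane & dark parts
    b=(P[:,0]>.585)&(P[:,0]<.73)&(P[:,1]>.15)&(P[:,1]<.265)&(P[:,2]>.04)
    q=P[b]; cc=col[b]; w=cc.min(1)>np.percentile(cc.min(1),70); qq=q[w]
    cen=np.median(qq,0); u,s,vt=np.linalg.svd(qq-cen)
    for _ in range(4):
        g=abs((qq-cen)@vt[2])<.004; cen=qq[g].mean(0); vt=np.linalg.svd(qq[g]-cen)[2]
    nn=vt[2]*np.sign(vt[2][2]); print("face n",nn,"cen",cen,g.sum(),"yaw",np.degrees(np.arctan2(-nn[1],-nn[0])))
    h=(q-cen)@nn; dk=cc.max(1)<70; out=q[(h>.006)]
    up=np.array([.866*np.cos(.052),.866*np.sin(.052),.5]); S=(q-cen)@up
    for lo in np.arange(-.07,.08,.005):
        mm=(h>.006)&(S>=lo)&(S<lo+.005)&(abs(q[:,1]-.205)<.03)
        if mm.sum(): print("   s",round(lo,3),mm.sum(),"h",np.percentile(h[mm],[10,90]).round(4),"y",q[mm][:,1].min().round(3),q[mm][:,1].max().round(3))
E
```

```text
scene [0.4947 0.4116] 9.47987254172798 0.043278550831502054 187 0.11440200225488421
scene [0.497  0.3103] 0.6507075781177921 0.04411787253839763 188 0.11581534274625521
scene [0.4994 0.1898] 1.9860251208135884 0.04455302695721912 174 0.11561899437106658
knob circle ((0.6822062134742737, 0.020376110449433327), 0.02241062931716442)
  tube x 0.55 19 [0.5579 0.0054 0.1752] -0.0044 0.009
  tube x 0.565 18 [0.5732 0.0058 0.184 ] 0.0002 0.0114
  tube x 0.58 23 [0.5882 0.0085 0.1875] 0.0024 0.0134
  tube x 0.595 25 [0.6026 0.0111 0.1857] 0.0019 0.0421
  tube x 0.61 29 [0.6168 0.013  0.1843] -0.0112 0.0172
  tube x 0.625 27 [0.6334 0.0152 0.1818] 0.0074 0.0206
  tube x 0.64 27 [0.6478 0.0167 0.1794] 0.0079 0.0221
face n [-0.49712111 -0.02952364  0.86717873] cen [0.65477278 0.20650326 0.08867654] 508 yaw 3.398760346587808
   s -0.055 3 h [0.0098 0.0114] y 0.196 0.202
   s -0.05 5 h [0.011 0.012] y 0.195 0.208
   s -0.045 7 h [0.0103 0.0118] y 0.193 0.207
   s -0.04 10 h [0.0092 0.0125] y 0.194 0.211
   s -0.035 9 h [0.0077 0.013 ] y 0.197 0.208
   s 0.02 1 h [0.0086 0.0086] y 0.217 0.217
   s 
[... 858 characters left out ...]
6328 0.0121 0.1841] 0.0066 0.0178
  tube x 0.64 27 [0.6487 0.0152 0.1813] -0.0284 0.0211
face n [-0.49927366 -0.02885584  0.86596371] cen [0.65254306 0.20541618 0.08689102] 578 yaw 3.3077665000974372
   s -0.065 1 h [0.0071 0.0071] y 0.198 0.198
   s -0.05 2 h [0.0126 0.0136] y 0.199 0.202
   s -0.045 12 h [0.0097 0.0129] y 0.193 0.212
   s -0.04 9 h [0.0084 0.0131] y 0.188 0.215
   s -0.035 13 h [0.009  0.0154] y 0.192 0.211
   s -0.03 4 h [0.0104 0.0132] y 0.196 0.205
   s 0.025 9 h [0.0083 0.0112] y 0.194 0.217
   s 0.03 9 h [0.0185 0.0221] y 0.192 0.214
   s 0.035 11 h [0.0204 0.0351] y 0.192 0.218
   s 0.04 19 h [0.0315 0.0375] y 0.191 0.218
   s 0.045 12 h [0.0295 0.0343] y 0.192 0.217
```

```bash
cat > plan.py <<'E'
from h import *
from scipy.spatial.transform import Rotation as Ro
def tgt(psi,tilt):
    c,s=np.cos(np.radians(psi)),np.sin(np.radians(psi))
    R0=np.array([[c,s,0],[s,-c,0],[0,0,-1]]).T
    return Ro.from_rotvec(np.radians(-tilt)*np.array([-s,c,0]))*Ro.from_matrix(R0.copy())
def plan(name,pos,psi=0,tilt=0,st=None):
    st=st or telemetry.get_state(); w,x,y,z=st["orientation"]
    r=(tgt(psi,tilt)*Ro.from_quat([x,y,z,w]).inv()).as_rotvec()
    print(name,"slide",((np.array(pos)-st["eef_pos"])*1e3).round(1).tolist(),"rot",r.round(3).tolist())
BY=3.35; n=np.array([-.499,-.0292,.866]); up=np.array([.8645,.0506,.5]); btn=np.array([.6114,.2022,.0772])
SY=8.4; knob=np.array([.682,.0202,.262]); spout=np.array([.5504,.0008])
TR=np.array([.518,-.2943]); TY=3.9
def fb():
    s=telemetry.get_state(); print("t",round(s["t"],2),"pos",s["eef_pos"].round(4),"F",s["ft_force"].round(1),"gap",round(s["finger_gap"],4),"grip",round(s["grasp_force"],1),"q",s["q"].round(2))
E
python3 - <<'E'
from plan import *
fb(); plan("pre",btn+n*.06+[0,0,0],BY,30); plan("press",btn+n*(.019-.0095),BY,30)
print((n*.0585*1e3).round(1), (n*1e3).round(0))
E
```

```text
t 1.7 pos [ 0.2242 -0.5834  0.2158] F [ 0.1 -0.3 -0.6] gap 0.0872 grip 0.0 q [-1.33  0.22  1.53 -0.    1.39 -0.13]
pre slide [357.3, 783.9, -86.7] rot [0.111, -0.514, -0.301]
press slide [382.5, 785.3, -130.4] rot [0.111, -0.514, -0.301]
[-29.2  -1.7  50.7] [-499.  -29.  866.]
```

Request:
move_arm --rotation '[[0,0,0],[0,0,0],[0,0,0],[0,0,0],[0,0,-0.1],[0,0,-0.2],[0,0,-0.3],[0,0,-0.3],[0,0,-0.3],[0,0,-0.3]]' --slide '[[0,0,50],[0,0,100],[0,0,150],[20,40,184],[50,80,184],[80,120,184],[110,160,184],[130,200,184],[150,240,184],[170,280,184]]' --jaw '[0,0,0,0,0,0,0,0,0,0]'

```text
t: 2.7
eef_pos: [0.3947, -0.3016, 0.4001]
orientation: [0.0, 0.999, 0.033, 0.0]
ft_force: [0.4, -0.1, 0.2]
finger_gap: 0.0149
grasp_force: 0.0
```

```bash
python3 -c "
from plan import *
fb(); plan('pre',btn+n*.06,BY,30)"
```

```text
t 2.7 pos [ 0.3947 -0.3016  0.4001] F [ 0.4 -0.1  0.2] gap 0.0149 grip 0.0 q [-0.81 -0.14  1.56  0.    1.72  0.69]
pre slide [186.7, 502.0, -270.9] rot [0.033, -0.522, -0.008]
```

Request:
move_arm --rotation '[[0,0,0],[0,0,0],[0,0,0],[0.01,-0.13,0],[0.01,-0.26,0],[0.02,-0.39,0],[0.03,-0.522,-0.01],[0.03,-0.522,-0.01],[0.03,-0.522,-0.01],[0.03,-0.522,-0.01]]' --slide '[[15,48,0],[30,96,0],[45,144,0],[60,192,0],[75,240,0],[95,288,0],[115,336,0],[135,384,0],[155,432,0],[170,470,0]]' --jaw '[0,0,0,0,0,0,0,0,0,0]'

```text
t: 3.7
eef_pos: [0.5639, 0.1685, 0.401]
orientation: [-0.006, 0.965, 0.028, 0.26]
ft_force: [0.7, -0.6, -0.0]
finger_gap: 0.0006
grasp_force: 0.0
```

```bash
python3 -c "
from plan import *
fb(); plan('pre',btn+n*.06,BY,30)"
```

```text
t 3.7 pos [0.5639 0.1685 0.401 ] F [ 0.7 -0.6 -0. ] gap 0.0006 grip 0.0 q [ 0.2  -0.34  1.81 -0.08  1.15  1.73]
pre slide [17.6, 31.9, -271.8] rot [0.002, 0.002, 0.002]
```

Request:
move_arm --rotation '[[0,0,0],[0,0,0],[0,0,0],[0,0,0],[0,0,0],[0,0,0],[0,0,0],[0,0,0],[0,0,0],[0,0,0]]' --slide '[[9,16,-40],[18,32,-80],[18,32,-120],[18,32,-160],[18,32,-200],[18,32,-240],[18,32,-272],[18,32,-272],[18,32,-272],[18,32,-272]]' --jaw '[0,0,0,0,0,0,0,0,0,0]'

```text
t: 4.7
eef_pos: [0.584, 0.1988, 0.1311]
orientation: [-0.007, 0.965, 0.027, 0.261]
ft_force: [0.3, 0.2, -0.0]
finger_gap: 0.0005
grasp_force: 0.0
```

Run:
```python
from plan import *
fb(); plan('pre',btn+n*.06,BY,30); plan('press',btn+n*(.019-.010),BY,30)
z=save("scene","btn"); i=z[0]
uv=proj("scene",btn)[0]; print(uv)
x,y=int(uv[0]),int(uv[1]); cv2.imwrite("pics/btnc.png",cv2.resize(i[y-45:y+45,x-60:x+60,::-1],None,fx=6,fy=6))
```

```text
t 4.7 pos [0.584  0.1988 0.1311] F [ 0.3  0.2 -0. ] gap 0.0005 grip 0.0 q [ 0.26 -0.06  2.09 -0.18  0.6   1.9 ]
pre slide [-2.5, 1.6, -1.9] rot [0.001, 0.004, 0.002]
press slide [22.9, 3.1, -46.1] rot [0.001, 0.004, 0.002]
[302.67824411 299.89390918]
```

View pics/btnc.png

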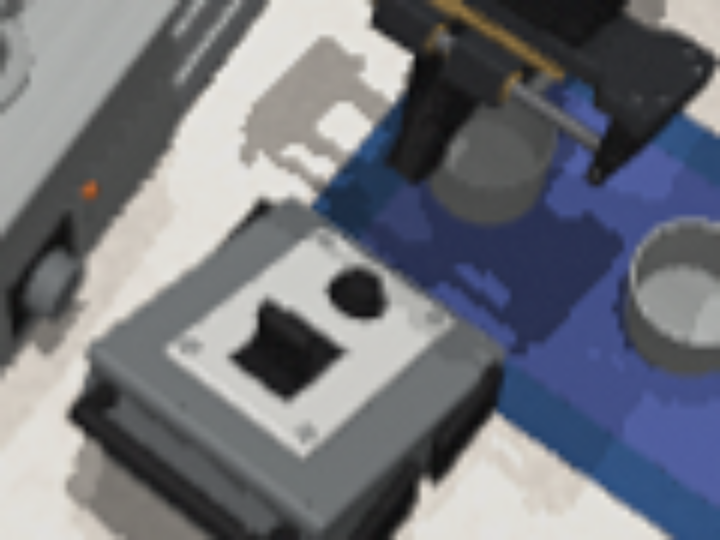

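Request:
move_arm --rotation '[[0,0,0],[0,0,0],[0,0,0],[0,0,0],[0,0,0],[0,0,0],[0,0,0],[0,0,0],[0,0,0],[0,0,0]]' --slide '[[5,1,-12],[11,2,-24],[16,2,-33],[18,2,-36],[19,3,-38],[20,3,-40],[21,3,-42],[22,3,-44],[22.5,3,-45],[22.5,3,-45]]' --jaw '[0,0,0,0,0,0,0,0,0,0]'

```text
t: 5.75
eef_pos: [0.6044, 0.2013, 0.0826]
orientation: [-0.006, 0.966, 0.027, 0.258]
ft_force: [-0.7, -0.0, 0.4]
finger_gap: 0.0003
grasp_force: 0.0
```

Run:
```python
from plan import *
fb(); z=save("top","b2"); i=z[0]
uv=proj("top",btn+up*.038)[0]; x,y=int(uv[0]),int(uv[1]); cv2.imwrite("pics/b2c.png",cv2.resize(i[y-40:y+40,x-50:x+50,::-1],None,fx=6,fy=6))
P=cloud("top",z[1]).reshape(-1,3); P=P[(abs(P[:,1]-.205)<.03)&(P[:,0]>.6)&(P[:,0]<.73)]
h=(P-[.6537,.206,.0878])@n; s=(P-[.6537,.206,.0878])@up
for lo in np.arange(-.03,.06,.01):
    m=(s>=lo)&(s<lo+.01); print(lo.round(3),h[m].max().round(3) if m.any() else None)
```

```text
t 5.75 pos [0.6044 0.2013 0.0826] F [-0.7 -0.   0.4] gap 0.0003 grip 0.0 q [ 0.25  0.07  2.06 -0.21  0.5   1.92]
-0.03 0.013
-0.02 0.005
-0.01 0.005
0.0 0.005
0.01 0.006
0.02 0.012
0.03 0.036
0.04 0.039
0.05 0.005
```

View pics/b2c.png

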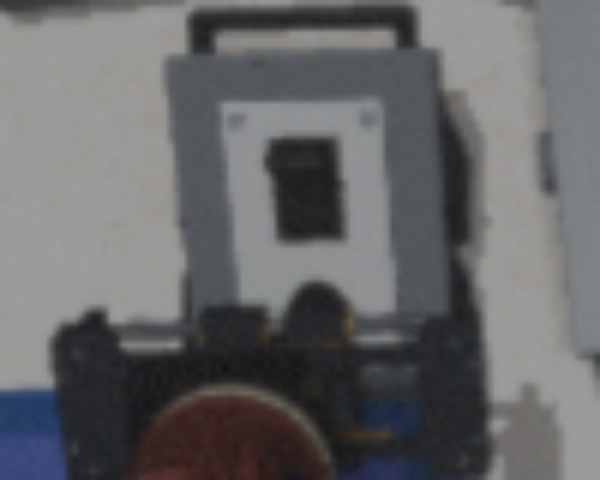

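Run:
```python
from plan import *
cen=np.array([.6537,.206,.0878])
for nme,uv in (("top",proj("top",btn)[0]),("scene",proj("scene",btn)[0])):
    z=np.load(nme+"0.npz"); g=z["im"].max(2).astype(int); x,y=uv.round().astype(int)
    print(nme,uv.round(1)); print(g[y-8:y+9,x-9:x+10])
    m=np.zeros(g.shape,bool); m[y-7:y+8,x-8:x+9]=g[y-7:y+8,x-8:x+9]<75
    v,u=np.nonzero(m)
    f,cx,cy,k,R,t=cal(nme); s=rays(nme,np.c_[u,v]); C=-R.T@t; d=np.hstack([s,np.ones((len(s),1))])@R
    for h in (0,.012):
        p0=cen+n*h; P=C+d*(((p0-C)@n)/(d@n))[:,None]; q=(P-cen)@up; lat=(P-cen)@np.cross(n,up)
        print(h,"s",q.min().round(4),q.max().round(4),"lat",lat.min().round(4),lat.max().round(4),P.mean(0).round(4))
```

```text
top [205.9 169.9]
[[139 139 140 138 139 138 138 141 140 138 140 140 140 140 139 139 141 140
  141]
 [139 141 138 139 138 139 140 133 125 112 115 130 137 138 139 141 138 140
  140]
 [139 139 139 137 141 135 124  87  61  52  58  76 103 133 141 139 139 141
  137]
 [140 140 140 138 137 125  86  49  35  33  33  40  56  96 134 140 139 141
  140]
 [139 141 138 139 133 104  55  35  36  38  40  35  40  61 105 136 140 141
  141]
 [138 138 139 138 129  73  39  37  37  40  34  35  36  48  90 136 138 141
  137]
 [139 140 140 138 127  71  38  40  38  39  38  34  37  42  89 135 140 140
  140]
 [138 139 139 137 127  83  45  36  36  39  32  35  36  43  87 135 139 141
  142]
 [140 140 139 139 127  95  50  40  32  35  36  36  36  50  95 136 140 136
  139]
 [137 140 139 141 138 127  91  56  40  36  35  35  47  70 115 138 139 137
  141]
 [138 140 141 141 138 137 128  97  71  54  50  61  82 104 134 140 138 139
  142]
 [138 141 140 139 139 138 138 134 124  98  95 108 132 137 138 139 140 140
  140]
 [129 136 139 140 138 138 139 140 139 136 134 136 138 138 141 138 138 139
  138]
 [112 119 138 138 140 137 139
[... 1248 characters left out ...]
 137]
 [197 189 103  16  26  27  32  33  35  32  28  80 183 201 200 192 168 118
  113]
 [196 197 165  15  29  29  30  28  28  31  21  59 147 202 198 198 197 179
  159]
 [196 200 191  81  22  28  29  28  27  23  19  39 114 203 198 196 198 199
  195]
 [197 198 197 170  83  20  27  29  26  28  24  55 138 202 196 197 196 197
  199]
 [199 197 199 199 174 123  46  16  19  17  23  88 190 199 197 196 196 197
  192]
 [206 200 199 199 199 185 172 166 130 139 173 176 200 197 196 196 197 197
  193]
 [145 183 203 199 198 198 201 200 186 190 201 199 196 196 196 196 196 196
  196]]
0 s -0.0604 -0.0288 lat -0.0142 0.0101 [0.6161 0.2013 0.066 ]
0.012 s -0.0451 -0.014 lat -0.0097 0.0143 [0.6229 0.206  0.0839]
```

Request:
move_arm --rotation '[[0,0,0],[0,0,0],[0,0,0],[0,0,0],[0,0,0],[0,0,0],[0,0,0],[0,0,0],[0,0,0],[0,0,0]]' --slide '[[-4,0,8],[-8,0,14],[0,0.4,18],[0,0.4,18],[2,0.5,14],[3,0.5,12],[4,0.5,10],[5,0.5,8],[6,0.5,6],[6,0.5,6]]' --jaw '[0,0,0,0,0,0,0,0,0,0]'

```text
t: 6.8
eef_pos: [0.6103, 0.2017, 0.0882]
orientation: [-0.006, 0.966, 0.027, 0.258]
ft_force: [0.6, -0.3, -0.8]
finger_gap: 0.0001
grasp_force: 0.0
```

Run:
```python
from plan import *
fb(); s=telemetry.get_state(); tip=s["eef_pos"]-n*.019; cen=np.array([.6537,.206,.0878]); print("tip h,s",(tip-cen)@n,(tip-cen)@up)
```

```text
t 6.8 pos [0.6103 0.2017 0.0882] F [ 0.6 -0.3 -0.8] gap 0.0001 grip 0.0 q [ 0.25  0.07  2.05 -0.2   0.52  1.91]
tip h,s 0.0031176473456445697 -0.037546347850784964
```

Run:
```python
from plan import *
fb(); cen=np.array([.6537,.206,.0878])
for nm in("top","scene"):
    i,d=eyes.camera(nm)
    P=cloud(nm,d).reshape(-1,3); P=P[(abs(P[:,1]-.205)<.02)&(P[:,0]>.58)&(P[:,0]<.73)]
    h=(P-cen)@n; s=(P-cen)@up
    print([(lo.round(2),h[(s>=lo)&(s<lo+.01)].max().round(3)) for lo in np.arange(-.05,.06,.01) if ((s>=lo)&(s<lo+.01)).any()])
    uv=proj(nm,btn+up*.03)[0]; x,y=int(uv[0]),int(uv[1]); c=cv2.resize(i[y-40:y+40,x-40:x+40,::-1],None,fx=5,fy=5)
    A=c if nm=="top" else np.hstack([A,c])
cv2.imwrite("pics/b3.png",A)
```

```text
t 6.8 pos [0.6103 0.2017 0.0882] F [ 0.6 -0.3 -0.8] gap 0.0001 grip 0.0 q [ 0.25  0.07  2.05 -0.2   0.52  1.91]
[(np.float64(-0.04), np.float64(0.004)), (np.float64(-0.03), np.float64(0.077)), (np.float64(-0.02), np.float64(0.125)), (np.float64(-0.01), np.float64(0.129)), (np.float64(0.0), np.float64(0.125)), (np.float64(0.01), np.float64(0.006)), (np.float64(0.02), np.float64(0.015)), (np.float64(0.03), np.float64(0.036)), (np.float64(0.04), np.float64(0.038)), (np.float64(0.05), np.float64(0.004))]
[(np.float64(-0.05), np.float64(0.062)), (np.float64(-0.04), np.float64(0.088)), (np.float64(-0.03), np.float64(0.095)), (np.float64(-0.02), np.float64(0.127)), (np.float64(-0.01), np.float64(0.125)), (np.float64(0.0), np.float64(0.124)), (np.float64(0.01), np.float64(0.005)), (np.float64(0.02), np.float64(0.012)), (np.float64(0.03), np.float64(0.035)), (np.float64(0.04), np.float64(0.038)), (np.float64(0.05), np.float64(0.003))]
```

View pics/b3.png

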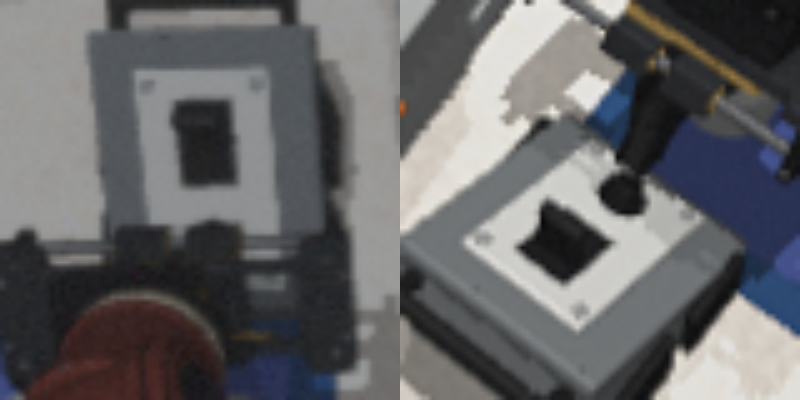

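Run:
```python
from plan import *
s=telemetry.get_state(); w,x,y,z=s["orientation"]; R=Ro.from_quat([x,y,z,w]).as_matrix(); print(R.round(3))
for nm,off in(("top",0),("scene",400)):
    uv=proj(nm,btn+up*.03)[0]; o=uv.astype(int)-40
    for d in(.019,.0,-.02,-.04): print(nm,d,((proj(nm,s["eef_pos"]+R[:,2]*d)[0]-o)*5+[off,0]).round(0), end=' ')
    print()
    print("btn",((proj(nm,btn+up*.005)[0]-o)*5+[off,0]).round(0),"btn at depth", )
```

```text
[[ 0.865  0.056  0.498]
 [ 0.05  -0.998  0.026]
 [ 0.499  0.002 -0.867]]
top 0.019 [212. 238.] top 0.0 [207. 247.] top -0.02 [202. 257.] top -0.04 [196. 267.] 
btn [209. 242.] btn at depth
scene 0.019 [618. 194.] scene 0.0 [630. 169.] scene -0.02 [642. 142.] scene -0.04 [655. 114.] 
btn [624. 183.] btn at depth
```

Request:
move_arm --rotation '[[0,0,0],[0,0,0],[0,0,0],[0,0,0],[0,0,0],[0,0,0],[0,0,0],[0,0,0],[0,0,0],[0,0,0]]' --slide '[[0.5,0,-0.9],[1,0,-1.7],[1.5,0,-2.6],[1.5,0,-2.6],[1.5,0,-2.6],[1.5,0,-2.6],[1.5,0,-2.6],[1.5,0,-2.6],[1.5,0,-2.6],[1.5,0,-2.6]]' --jaw '[0,0,0,0,0,0,0,0,0,0]'

```text
t: 7.9
eef_pos: [0.612, 0.2018, 0.0863]
orientation: [-0.006, 0.966, 0.027, 0.258]
ft_force: [-0.3, 1.1, 0.1]
finger_gap: 0.0002
grasp_force: 0.0
```

```bash
cat > lev.py <<'E'
from plan import *
cen=np.array([.6537,.206,.0878])
def lev():
    i,d=eyes.camera("top"); P=cloud("top",d).reshape(-1,3); P=P[(abs(P[:,1]-.205)<.016)&(P[:,0]>.58)&(P[:,0]<.74)]
    h=(P-cen)@n; s=(P-cen)@up
    print([(lo.round(2),h[(s>=lo)&(s<lo+.01)].max().round(3)) for lo in np.arange(-.05,.06,.01) if ((s>=lo)&(s<lo+.01)).any()])
    st=telemetry.get_state(); w,x,y,z=st["orientation"]; R=Ro.from_quat([x,y,z,w]).as_matrix(); t=st["eef_pos"]+R[:,2]*.019-cen; print("tip h,s",t@n,t@up)
E
python3 -c "
from lev import *
fb(); lev()"
```

```text
t 7.9 pos [0.612  0.2018 0.0863] F [-0.3  1.1  0.1] gap 0.0002 grip 0.0 q [ 0.25  0.08  2.04 -0.2   0.51  1.91]
[(np.float64(-0.03), np.float64(0.079)), (np.float64(-0.02), np.float64(0.122)), (np.float64(-0.01), np.float64(0.124)), (np.float64(0.0), np.float64(0.122)), (np.float64(0.01), np.float64(0.006)), (np.float64(0.02), np.float64(0.011)), (np.float64(0.03), np.float64(0.037)), (np.float64(0.04), np.float64(0.037)), (np.float64(0.05), np.float64(0.004))]
tip h,s 0.0005888970159411793 -0.03699903485859055
```

Run:
```python
from lev import *
st=telemetry.get_state(); w,x,y,z=st["orientation"]; R=Ro.from_quat([x,y,z,w]).as_matrix()
i,d=eyes.camera("scene"); C=cloud("scene",d)
L=(C-st["eef_pos"])@R  # tool coords
H=(C-cen)@n; S=(C-cen)@up
uv=proj("scene",st["eef_pos"]+R[:,2]*.019)[0].astype(int); print(uv)
np.set_printoptions(linewidth=220)
sl=np.s_[uv[1]-14:uv[1]+8,uv[0]-8:uv[0]+12]
print("tool z");print((L[sl][...,2]*1e3).round(0).astype(int)); print("h");print((H[sl]*1e3).round(0).astype(int)); print("gray");print(i[sl].max(2)); 
print("tool x");print((L[sl][...,0]*1e3).round(0).astype(int)); print("tool y");print((L[sl][...,1]*1e3).round(0).astype(int))
```

```text
[300 303]
tool z
[[                  23                   28                   24                   53                   49                   46                   48                   48                   46                   42
                   -32                  -34                  -36                  -36                  -37                  -41                  -44                  -47                  -49                  -48]
 [                  24                   26                   25                   26 -9223372036854775808                   52                   49                   50                   45                   47
                   -29                  -32                  -34                  -37                  -37                  -36                  -41                  -42                  -47                  -42]
 [                  24                   24                   26                   27                   27                   23                   53                   53                   49                   50
                   -2
[... 28228 characters left out ...]
 -18                  -20                  -22                  -24                  -26                  -28                  -29                  -32]
 [                 -10                  -12                  -14                   -5                   -6                   -7                  -10                  -12                  -13                  -14
                   -18                  -18                  -21                  -23                  -23                  -26                  -29                  -29                  -32                  -33]]<stdin>:9: RuntimeWarning: invalid value encountered in cast
<stdin>:10: RuntimeWarning: invalid value encountered in cast
```

Request:
move_arm --rotation '[[0,0,0],[0,0,0],[0,0,0],[0,0,0],[0,0,0],[0,0,0],[0,0,0],[0,0,0],[0,0,0],[0,0,0]]' --slide '[[0.5,0,-0.9],[1,0,-1.7],[1.5,0,-2.6],[2,0,-3.5],[2.5,0,-4.3],[3,0,-5.2],[3,0,-5.2],[3,0,-5.2],[3,0,-5.2],[3,0,-5.2]]' --jaw '[0,0,0,0,0,0,0,0,0,0]'

```text
t: 9.0
eef_pos: [0.6151, 0.2018, 0.0811]
orientation: [-0.006, 0.966, 0.027, 0.258]
ft_force: [0.4, -1.0, -0.1]
finger_gap: 0.0005
grasp_force: 0.0
```

Run:
```python
from lev import *
fb(); st=telemetry.get_state(); w,x,y,z=st["orientation"]; R=Ro.from_quat([x,y,z,w]).as_matrix()
for nm in("scene","top"):
    i,d=eyes.camera(nm); C=cloud(nm,d).reshape(-1,3); L=(C-st["eef_pos"])@R; H=(C-cen)@n
    m=(abs(L[:,1])<.02)&(abs(L[:,0])<.02)
    for lo in range(-60,40,6):
        k=m&(L[:,2]*1e3>=lo)&(L[:,2]*1e3<lo+6)
        if k.sum(): print(nm,"toolz",lo,k.sum(),"x",(L[k,0].min()*1e3).round(),(L[k,0].max()*1e3).round(),"y",(L[k,1].min()*1e3).round(),(L[k,1].max()*1e3).round())
```

```text
t 9.0 pos [0.6151 0.2018 0.0811] F [ 0.4 -1.  -0.1] gap 0.0005 grip 0.0 q [ 0.25  0.1   2.04 -0.2   0.5   1.92]
scene toolz -60 22 x 1.0 14.0 y -15.0 14.0
scene toolz -54 18 x 5.0 15.0 y -14.0 9.0
scene toolz -48 20 x -8.0 13.0 y -13.0 13.0
scene toolz -42 17 x -5.0 13.0 y -11.0 8.0
scene toolz -36 13 x 5.0 11.0 y -10.0 7.0
scene toolz -30 17 x -2.0 12.0 y -10.0 10.0
scene toolz -24 13 x -11.0 11.0 y -9.0 9.0
scene toolz -18 16 x -12.0 12.0 y -9.0 9.0
scene toolz -12 12 x -13.0 11.0 y -10.0 8.0
scene toolz -6 4 x 2.0 6.0 y -1.0 8.0
scene toolz 0 17 x -7.0 7.0 y -10.0 7.0
scene toolz 6 46 x -17.0 20.0 y -19.0 18.0
scene toolz 12 58 x -19.0 20.0 y -19.0 20.0
top toolz -54 2 x 11.0 11.0 y -7.0 -5.0
top toolz -48 2 x 12.0 13.0 y -9.0 -5.0
top toolz 6 8 x 8.0 19.0 y -17.0 15.0
top toolz 12 37 x -10.0 19.0 y -19.0 20.0
```

Request:
move_arm --rotation '[[0,0,0],[0,0,0],[0,0,0],[0,0,0],[0,0,0],[0,0,0],[0,0,0],[0,0,0],[0,0,0],[0,0,0]]' --slide '[[1,0,-1.7],[2,0,-3.5],[3,0,-5.2],[4,0,-7],[4.5,0,-7.8],[5,0,-8.7],[5.5,0,-9.5],[6,0,-10.4],[6,0,-10.4],[6,0,-10.4]]' --jaw '[0,0,0,0,0,0,0,0,0,0]'

```text
t: 10.1
eef_pos: [0.6209, 0.2018, 0.0705]
orientation: [-0.006, 0.966, 0.027, 0.258]
ft_force: [-2.3, 0.9, 2.2]
finger_gap: 0.001
grasp_force: 1.4
```

Request:
move_arm --rotation '[[0,0,0],[0,0,0],[0,0,0],[0,0,0],[0,0,0],[0,0,0],[0,0,0],[0,0,0],[0,0,0],[0,0,0]]' --slide '[[0.5,0,-0.9],[1,0,-1.7],[1.5,0,-2.6],[2,0,-3.5],[2,0,-3.5],[2,0,-3.5],[2,0,-3.5],[2,0,-3.5],[2,0,-3.5],[2,0,-3.5]]' --jaw '[0,0,0,0,0,0,0,0,0,0]'

```text
t: 11.1
eef_pos: [0.623, 0.2018, 0.0671]
orientation: [-0.006, 0.966, 0.027, 0.258]
ft_force: [-2.7, 1.7, 1.2]
finger_gap: 0.0008
grasp_force: 1.1
```

```bash
python3 -c "
from lev import *
fb(); lev()"
```

```text
t 11.1 pos [0.623  0.2018 0.0671] F [-2.7  1.7  1.2] gap 0.0008 grip 1.1 q [ 0.24  0.14  2.02 -0.21  0.47  1.92]
[(np.float64(-0.03), np.float64(0.047)), (np.float64(-0.02), np.float64(0.128)), (np.float64(-0.01), np.float64(0.128)), (np.float64(0.0), np.float64(0.101)), (np.float64(0.01), np.float64(0.021)), (np.float64(0.02), np.float64(0.007)), (np.float64(0.03), np.float64(0.005)), (np.float64(0.04), np.float64(0.007)), (np.float64(0.05), np.float64(0.005))]
tip h,s -0.021447442410736647 -0.03707995729538796
```

Request:
move_arm --rotation '[[0,0,0],[0,0,0],[0,0,0],[0,0,0],[0,0,0],[0,0,0],[0,0,0],[0,0,0],[0,0,0],[0,0,0]]' --slide '[[-4,0,7],[-7.5,-0.4,13],[-7.5,-0.4,13],[-7.5,-0.4,13],[-3,-0.1,15.5],[1,0.1,18],[6,0.4,21],[10,0.6,23],[14,0.8,25.5],[18,1,28]]' --jaw '[0,0,0,0,0,0,0,0,0,0]'

```text
t: 12.15
eef_pos: [0.6411, 0.2027, 0.095]
orientation: [-0.006, 0.966, 0.027, 0.258]
ft_force: [-1.2, 0.8, 0.2]
finger_gap: 0.0005
grasp_force: 0.4
```

Request:
move_arm --rotation '[[0,0,0],[0,0,0],[0,0,0],[0,0,0],[0,0,0],[0,0,0],[0,0,0],[0,0,0],[0,0,0],[0,0,0]]' --slide '[[3,0.2,1.7],[6,0.4,3.5],[9,0.5,5.2],[12,0.7,7],[15,0.9,8.7],[18,1.1,10.4],[20,1.2,11.6],[22,1.3,12.7],[22,1.3,12.7],[22,1.3,12.7]]' --jaw '[0,0,0,0,0,0,0,0,0,0]'

```text
t: 13.15
eef_pos: [0.663, 0.2041, 0.1078]
orientation: [-0.006, 0.966, 0.027, 0.258]
ft_force: [0.0, 0.8, -0.3]
finger_gap: 0.0004
grasp_force: 0.0
```

Run:
```python
from lev import *
fb(); lev()
save("scene","lev")
i=cv2.imread("pics/lev.png"); cv2.imwrite("pics/levc.png",cv2.resize(i[360:500,340:520],None,fx=3,fy=3))
```

```text
t 13.15 pos [0.663  0.2041 0.1078] F [ 0.   0.8 -0.3] gap 0.0004 grip 0.0 q [ 0.23  0.16  1.91 -0.17  0.56  1.86]
[(np.float64(0.02), np.float64(0.055)), (np.float64(0.03), np.float64(0.1)), (np.float64(0.04), np.float64(0.153)), (np.float64(0.05), np.float64(0.245))]
tip h,s -0.006298872418575893 0.017754609971346407
```

View pics/levc.png

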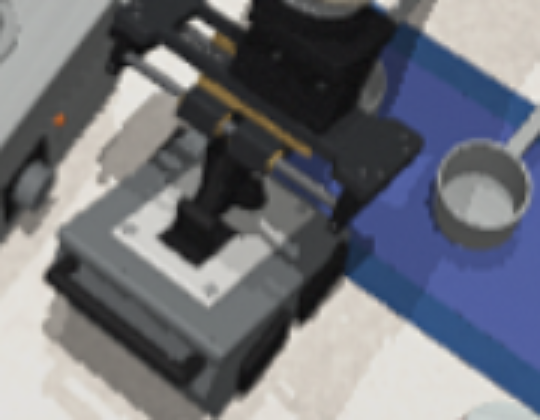

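Request:
move_arm --rotation '[[0,0,0],[0,0,0],[0,0,0],[0,0,0],[0,0,0],[0,0,0],[0,0.13,0],[0,0.26,0],[0,0.39,0],[0,0.5,0]]' --slide '[[-7,-0.4,-4],[-13,-1,-7],[-23,-1,10],[-38,-1,38],[-58,-2,75],[-78,-3,112],[-100,-3,140],[-120,20,160],[-140,45,170],[-150,70,170]]' --jaw '[0,0,0,0,0,0,20,40,50,50]'

```text
t: 14.25
eef_pos: [0.5129, 0.2753, 0.2817]
orientation: [-0.014, 1.0, 0.025, 0.012]
ft_force: [0.8, -0.2, -0.5]
finger_gap: 0.0246
grasp_force: 0.0
```

```bash
cat > chk.py <<'E'
from pans import *
from plan import *
def tips():
    st=telemetry.get_state(); w,x,y,z=st["orientation"]; R=Ro.from_quat([x,y,z,w]).as_matrix(); return st,R
def where(o,guess):
    for g in guess:
        r=[panfit(o[k],g) for k in("scene","top")]
        print("pan",[(v[0].round(4).tolist(),None if v[1] is None else round(v[1],1),None if v[2] is None else round(v[2],4),v[3]) for v in r])
E
python3 - <<'E'
from chk import *
from lev import lev
fb(); lev(); o=shoot("a"); where(o,([.493,.412],[.496,.31],[.498,.189]))
st,R=tips()
for nm in o:
    L=(o[nm]-st["eef_pos"])@R
    for sg in(1,-1):
        m=(abs(sg*L[:,1]-.034)<.016)&(abs(L[:,0])<.016)
        print(nm,sg,[(lo,int((m&(L[:,2]*1e3>=lo)&(L[:,2]*1e3<lo+5)).sum())) for lo in range(-50,40,5)])
E
```

```text
t 14.25 pos [0.5129 0.2753 0.2817] F [ 0.8 -0.2 -0.5] gap 0.0246 grip 0.0 q [0.35 0.05 1.59 0.02 1.47 1.87]
[(np.float64(-0.05), np.float64(0.015)), (np.float64(-0.04), np.float64(0.018)), (np.float64(-0.03), np.float64(0.005)), (np.float64(-0.02), np.float64(0.003)), (np.float64(-0.01), np.float64(0.003)), (np.float64(0.0), np.float64(0.005)), (np.float64(0.01), np.float64(0.005)), (np.float64(0.02), np.float64(0.013)), (np.float64(0.03), np.float64(0.038)), (np.float64(0.04), np.float64(0.039)), (np.float64(0.05), np.float64(0.005))]
tip h,s 0.21652639933629833 -0.032477057252298894
pan [([0.4948, 0.4117], np.float64(9.5), np.float64(0.0439), 182), ([0.4917, 0.4116], np.float64(9.5), np.float64(0.0448), 87)]
pan [([0.4972, 0.3101], np.float64(0.4), np.float64(0.0443), 185), ([0.496, 0.3101], np.float64(1.7), np.float64(0.0441), 96)]
pan [([0.4994, 0.19], np.float64(2.3), np.float64(0.0434), 175), ([0.4985, 0.1881], np.float64(2.5), np.float64(0.0445), 127)]
scene 1 [(-50, 2), (-45, 3), (-40, 1), (-35, 1), (-30, 2), (-25, 1), (-20, 0), (-15, 1), (-10, 0), (-5, 0), (0, 0), (5, 0), (10, 0), (15, 0), (20, 0), (25, 0), (30, 0), (35, 0)]
scene -1 [(-50, 0), (-45, 0), (-40, 4), (-35, 4), (-30, 4), (-25, 4), (-20, 5), (-15, 7), (-10, 2), (-5, 0), (0, 0), (5, 0), (10, 0), (15, 0), (20, 0), (25, 0), (30, 0), (35, 0)]
top 1 [(-50, 0), (-45, 0), (-40, 0), (-35, 0), (-30, 0), (-25, 0), (-20, 0), (-15, 0), (-10, 0), (-5, 0), (0, 0), (5, 0), (10, 0), (15, 0), (20, 0), (25, 0), (30, 0), (35, 0)]
top -1 [(-50, 0), (-45, 0), (-40, 0), (-35, 0), (-30, 0), (-25, 0), (-20, 0), (-15, 0), (-10, 0), (-5, 0), (0, 0), (5, 0), (10, 0), (15, 0), (20, 0), (25, 0), (30, 0), (35, 0)]
```

```bash
cat >> plan.py <<'E'
TIP=-.007
def grasp_xy(c,yaw,r=.082):
    a=np.radians(yaw); return np.array(c)-r*np.array([np.cos(a),np.sin(a)])
E
python3 - <<'E'
from plan import *
g=grasp_xy([.4935,.4117],9.5); print(g); plan("pre",[*g,.12],9.5)
E
```

```text
[0.41262458 0.3981661 ]
pre slide [-100.4, 123.5, -156.1] rot [-0.026, 0.019, 0.115]
```

Request:
move_arm --rotation '[[0,0,0.03],[-0.01,0,0.06],[-0.026,0.019,0.115],[-0.026,0.019,0.115],[-0.026,0.019,0.115],[-0.026,0.019,0.115],[-0.026,0.019,0.115],[-0.026,0.019,0.115],[-0.026,0.019,0.115],[-0.026,0.019,0.115]]' --slide '[[-30,30,0],[-60,60,0],[-80,90,0],[-100,123,-10],[-100,123,-50],[-100,123,-90],[-100,123,-125],[-100,123,-156],[-100,123,-156],[-100,123,-156]]' --jaw '[50,50,50,50,50,50,50,50,50,50]'

```text
t: 15.4
eef_pos: [0.4127, 0.3962, 0.122]
orientation: [-0.0, 0.997, 0.082, 0.001]
ft_force: [-0.2, 0.2, 0.7]
finger_gap: 0.05
grasp_force: 0.0
```

Run:
```python
from chk import *
fb(); o=shoot("p1"); where({"scene":o["scene"],"top":o["top"]},([.493,.412],))
plan("g",[.4126,.3982,.017],9.5)
i=cv2.imread("pics/scenep1.png"); u,v=(proj("scene",[.42,.4,.05])[0]*1.4).astype(int); cv2.imwrite("pics/p1c.png",cv2.resize(i[v-100:v+80,u-100:u+100],None,fx=3,fy=3))
```

```text
t 15.4 pos [0.4127 0.3962 0.122 ] F [-0.2  0.2  0.7] gap 0.05 grip 0.0 q [ 0.63  0.18  1.76 -0.    1.2   2.03]
pan [([0.4946, 0.4117], np.float64(9.6), np.float64(0.0434), 190), ([0.492, 0.412], np.float64(10.1), np.float64(0.0442), 98)]
g slide [-1.7, 0.6, -107.3] rot [-0.004, 0.005, 0.001]
```

View pics/p1c.png

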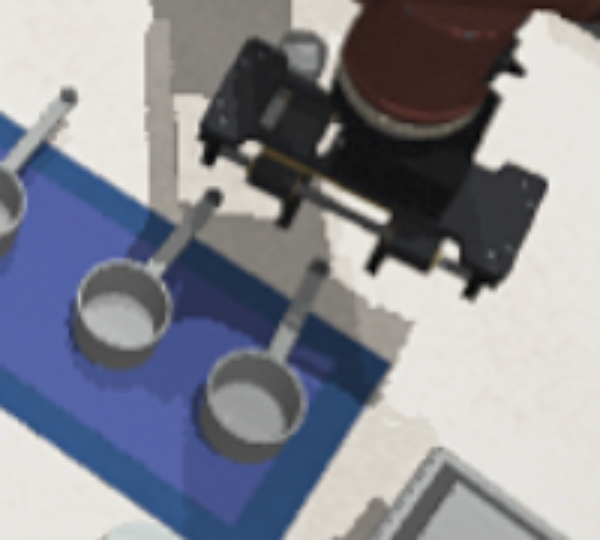

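Request:
move_arm --rotation '[[0,0,0],[0,0,0],[0,0,0],[0,0,0],[0,0,0],[0,0,0],[0,0,0],[0,0,0],[0,0,0],[0,0,0]]' --slide '[[0,0,-25],[0,0,-50],[-1,0.6,-75],[-1,0.6,-90],[-1,0.6,-100],[-1,0.6,-107],[-1,0.6,-107],[-1,0.6,-107],[-1,0.6,-107],[-1,0.6,-107]]' --jaw '[50,50,50,50,50,50,50,12,0,0]' --newtons 40

```text
t: 16.5
eef_pos: [0.4126, 0.3981, 0.0156]
orientation: [-0.001, 0.997, 0.082, 0.001]
ft_force: [0.6, -0.1, 0.0]
finger_gap: 0.0334
grasp_force: 0.0
```

Request:
move_arm --rotation '[[0,0,0],[0,0,0],[0,0,0],[0,0,0],[0,0,0],[0,0,0],[0,0,0],[0,0,0],[0,0,0],[0,0,0]]' --slide '[[0,0,0],[0,0,0],[0,0,0],[0,0,0],[0,0,0],[0,0,0],[0,0,0],[0,0,0],[0,0,0],[0,0,0]]' --jaw '[0,0,0,0,0,0,0,0,0,0]' --newtons 40

```text
t: 17.5
eef_pos: [0.412, 0.3978, 0.0149]
orientation: [-0.001, 0.997, 0.082, 0.001]
ft_force: [-0.9, 0.9, 1.4]
finger_gap: 0.0113
grasp_force: 40.0
```

Request:
move_arm --rotation '[[0,0,0],[0,0,0],[0,0,0],[0,0,0],[0,0,0],[0,0,0],[0,0,0],[0,0,0],[0,0,0],[0,0,0]]' --slide '[[0,0,10],[0,0,25],[0,0,45],[0,0,70],[0,0,100],[0,0,110],[0,0,110],[0,0,110],[0,0,110],[0,0,110]]' --jaw '[0,0,0,0,0,0,0,0,0,0]'

```text
t: 18.5
eef_pos: [0.4111, 0.397, 0.1231]
orientation: [0.0, 0.997, 0.082, -0.0]
ft_force: [0.1, -0.5, -1.7]
finger_gap: 0.0114
grasp_force: 40.0
```

```bash
cat >> chk.py <<'E'
def held(o):
    "pan in hand, in tool frame; expects handle along tool -x; prints rim plane tilt and bowl axis"
    st,R=tips(); res=[]
    for k in o:
        L=(o[k]-st["eef_pos"])@R   # x fwd, y right, z down
        m=(L[:,0]>.045)&(L[:,0]<.125)&(abs(L[:,1])<.042)&(L[:,2]>-.06)&(L[:,2]<.04)
        q=L[m]; zt=np.percentile(q[:,2],3)   # topmost
        r=q[q[:,2]<zt+.012]
        c=np.array([.082,0.])
        c=least_squares(lambda c:np.hypot(r[:,0]-c[0],r[:,1]-c[1])-.0305,c,loss='soft_l1',f_scale=.002).x
        ring=r[abs(np.hypot(*(r[:,:2]-c).T)-.0305)<.006]
        ring=ring[ring[:,2]<zt+.008]
        A=np.c_[ring[:,:2]-c,np.ones(len(ring))]; s=np.linalg.lstsq(A,ring[:,2],rcond=None)[0]
        W=st["eef_pos"]+R@np.array([c[0],c[1],s[2]])
        print(k,"bowl tool xy",c.round(4),"slope x,y(deg, down +)",np.degrees(s[:2]).round(1),"rim world",W.round(4),len(ring))
E
python3 - <<'E'
from chk import *
fb(); o=shoot("h1"); held(o)
i=cv2.imread("pics/sceneh1.png"); u,v=(proj("scene",[.47,.4,.15])[0]*1.4).astype(int); cv2.imwrite("pics/h1c.png",cv2.resize(i[v-90:v+90,u-100:u+100],None,fx=3,fy=3))
E
```

```text
t 18.5 pos [0.4111 0.397  0.1231] F [ 0.1 -0.5 -1.7] gap 0.0114 grip 40.0 q [0.63 0.18 1.76 0.   1.21 2.04]
scene bowl tool xy [0.0834 0.0006] slope x,y(deg, down +) [ 0.3 -0.5] rim world [0.4938 0.4103 0.1507] 137
top bowl tool xy [0.0818 0.0007] slope x,y(deg, down +) [0.9 0. ] rim world [0.4922 0.41   0.1527] 107
```

View pics/h1c.png

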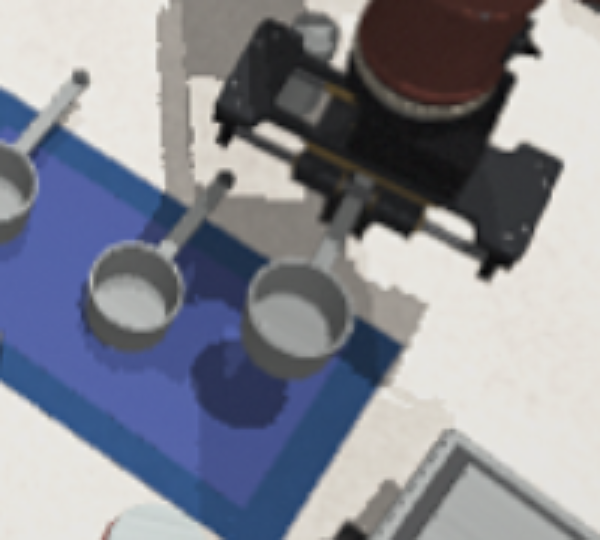

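Request:
move_arm --rotation '[[0,0,0],[0,0,0],[0,0,0],[0,0,0],[0,0,-0.01],[0,0,-0.02],[0,0,-0.02],[0,0,-0.02],[0,0,-0.02],[0,0,-0.02]]' --slide '[[-1,-12,0],[-4,-40,0],[-9,-85,0],[-14,-135,0],[-19,-185,0],[-24,-235,0],[-29,-285,0],[-34,-335,0],[-39,-385,0],[-41,-410,0]]' --jaw '[0,0,0,0,0,0,0,0,0,0]'

```text
t: 19.6
eef_pos: [0.3698, -0.0156, 0.1248]
orientation: [0.0, 0.997, 0.071, 0.001]
ft_force: [-0.1, 1.0, -2.6]
finger_gap: 0.0113
grasp_force: 40.0
```

```bash
cat >> plan.py <<'E'
def bowl_at(c,psi,b=(.0826,.0006)):
    a=np.radians(psi); return np.array(c)-b[0]*np.array([np.cos(a),np.sin(a)])-b[1]*np.array([np.sin(a),-np.cos(a)])
E
python3 - <<'E'
from chk import *
fb(); e=bowl_at(spout,SY); b=bowl_at(spout-.1*np.array([.989,.146]),SY); print(e,b)
plan("back",[*b,.05],SY); plan("in",[*e,.03],SY); plan("down",[*e,.0235],SY)
E
```

```text
t 19.6 pos [ 0.3698 -0.0156  0.1248] F [-0.1  1.  -2.6] gap 0.0113 grip 40.0 q [-0.26 -0.35  2.25  0.    1.25  1.17]
[ 0.46859846 -0.01067289] [ 0.36969846 -0.02527289]
back slide [-0.2, -9.7, -74.8] rot [0.0, 0.002, 0.004]
in slide [98.7, 4.9, -94.8] rot [0.0, 0.002, 0.004]
down slide [98.7, 4.9, -101.3] rot [0.0, 0.002, 0.004]
```

Request:
move_arm --rotation '[[0,0,0],[0,0,0],[0,0,0],[0,0,0],[0,0,0],[0,0,0],[0,0,0],[0,0,0],[0,0,0],[0,0,0]]' --slide '[[0,-5,-20],[0,-10,-50],[0,-10,-80],[10,-8,-88],[30,-5,-88],[55,-2,-88],[80,2,-88],[94,4,-88],[98.5,5,-88],[98.5,5,-88]]' --jaw '[0,0,0,0,0,0,0,0,0,0]'

```text
t: 20.6
eef_pos: [0.4691, -0.0075, 0.0367]
orientation: [-0.001, 0.997, 0.072, 0.001]
ft_force: [0.1, 0.4, -2.0]
finger_gap: 0.0117
grasp_force: 40.0
```

Run:
```python
from chk import *
fb(); o=shoot("d1"); held(o); e=bowl_at(spout,SY); plan("down",[*e,.0235],SY)
i=cv2.imread("pics/scened1.png"); u,v=(proj("scene",[.53,0,.08])[0]*1.4).astype(int); cv2.imwrite("pics/d1c.png",cv2.resize(i[v-90:v+90,u-100:u+100],None,fx=3,fy=3))
```

```text
t 20.6 pos [ 0.4691 -0.0075  0.0367] F [ 0.1  0.4 -2. ] gap 0.0117 grip 40.0 q [-0.19  0.06  2.07  0.    1.01  1.24]
scene bowl tool xy [ 0.0838 -0.0018] slope x,y(deg, down +) [-3.3  0.2] rim world [0.5509 0.0064 0.0666] 46
top bowl tool xy [0.077  0.0112] slope x,y(deg, down +) [  7.1 -30.7] rim world [ 0.5461 -0.0074  0.0686] 2
down slide [0.3, -3.3, -13.0] rot [-0.001, 0.0, 0.002]
```

View pics/d1c.png

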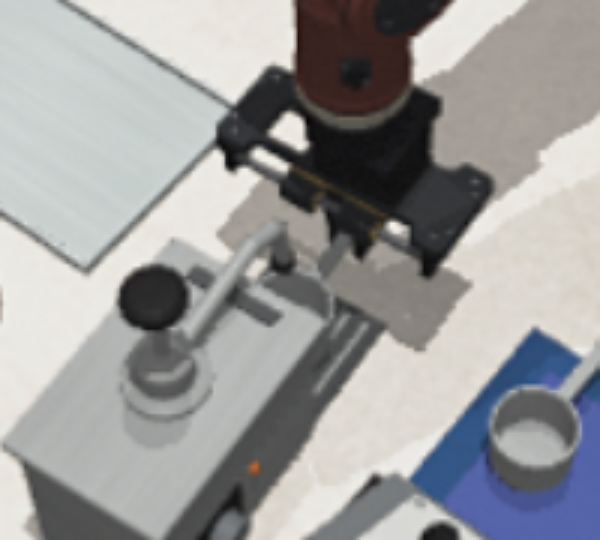

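Request:
move_arm --rotation '[[0,0,0],[0,0,0],[0,0,0],[0,0,0],[0,0,0],[0,0,0],[0,0,0],[0,0,0],[0,0,0],[0,0,0]]' --slide '[[0,-3,0],[0,-3.3,-5],[0,-3.3,-9],[0,-3.3,-12],[0,-3.3,-13.5],[0,-3.3,-13.5],[0,-3.3,-13.5],[0,-3.3,-13.5],[0,-3.3,-13.5],[0,-3.3,-13.5]]' --jaw '[0,0,0,0,0,0,0,16,24,30]'

```text
t: 21.7
eef_pos: [0.4699, -0.0106, 0.0236]
orientation: [-0.001, 0.997, 0.072, 0.001]
ft_force: [-0.2, 0.5, -0.3]
finger_gap: 0.0244
grasp_force: 0.0
```

Request:
move_arm --rotation '[[0,0,0],[0,0,0],[0,0,0],[0,0,0],[0,0,0],[0,0,0],[0,0,0],[0,0,0],[0,0,0],[0,0,0]]' --slide '[[0,0,0],[0,0,0],[0,0,5],[0,0,25],[0,0,55],[0,0,95],[-5,0,140],[-10,0,190],[-10,0,240],[-10,0,270]]' --jaw '[30,30,30,30,30,30,30,20,10,0]'

```text
t: 22.7
eef_pos: [0.4605, -0.0108, 0.2985]
orientation: [0.0, 0.997, 0.072, 0.004]
ft_force: [0.5, -0.0, -0.1]
finger_gap: 0.0138
grasp_force: 0.0
```

Run:
```python
from chk import *
fb(); o=shoot("d2"); where(o,(spout,))
plan("above",[knob[0],knob[1],.285],SY); plan("down",[knob[0],knob[1],knob[2]-.04-.007],SY)
i=cv2.imread("pics/scened2.png"); u,v=(proj("scene",[.53,0,.08])[0]*1.4).astype(int); cv2.imwrite("pics/d2c.png",cv2.resize(i[v-60:v+60,u-70:u+70],None,fx=4,fy=4))
```

```text
t 22.7 pos [ 0.4605 -0.0108  0.2985] F [ 0.5 -0.  -0.1] gap 0.0138 grip 0.0 q [-0.2  -0.23  1.83  0.    1.54  1.23]
pan [([0.5512, 0.0025], np.float64(8.1), np.float64(0.0518), 103), ([0.5504, 0.0008], np.float64(8.4), np.float64(0.0529), 0)]
above slide [219.9, 31.3, -14.8] rot [0.001, 0.012, 0.002]
down slide [219.9, 31.3, -84.8] rot [0.001, 0.012, 0.002]
```

View pics/d2c.png

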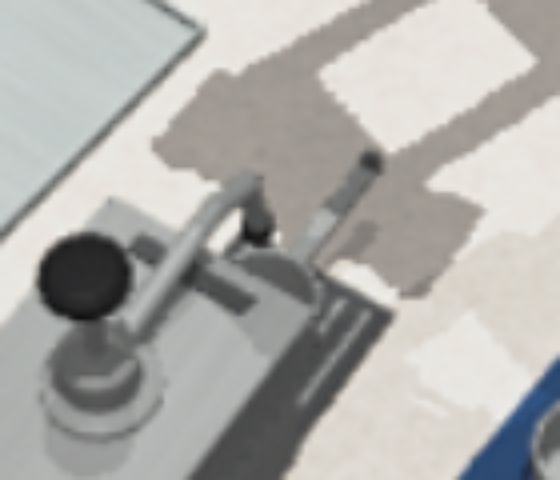

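Request:
move_arm --rotation '[[0,0,0],[0,0.01,0],[0,0.012,0],[0,0.012,0],[0,0.012,0],[0,0.012,0],[0,0.012,0],[0,0.012,0],[0,0.012,0],[0,0.012,0]]' --slide '[[30,4,0],[75,11,0],[120,17,0],[165,24,0],[205,29,0],[220,31,0],[220,31,-15],[220,31,-30],[220,31,-38],[220,31,-46]]' --jaw '[0,0,0,0,0,0,0,0,0,0]'

```text
t: 23.8
eef_pos: [0.678, 0.0204, 0.2471]
orientation: [-0.001, 0.997, 0.072, -0.006]
ft_force: [-4.1, 0.6, 6.6]
finger_gap: 0.0006
grasp_force: 3.1
```

Request:
move_arm --rotation '[[0,0,0],[0,0,0],[0,0,0],[0,0,0],[0,0,0],[0,0,0],[0,0,0],[0,0,0],[0,0,0],[0,0,0]]' --slide '[[0,0,-8],[0,0,-16],[0,0,-24],[0,0,-32],[0,0,-36],[0,0,-39],[0,0,-39],[0,0,-39],[0,0,-39],[0,0,-39]]' --jaw '[0,0,0,0,0,0,0,0,0,0]'

```text
t: 24.8
eef_pos: [0.6784, 0.0204, 0.2161]
orientation: [-0.001, 0.997, 0.072, -0.004]
ft_force: [-16.5, 0.9, 30.5]
finger_gap: 0.0006
grasp_force: 14.9
```

Run:
```python
from chk import *
fb()
```

```text
t 24.8 pos [0.6784 0.0204 0.2161] F [-16.5   0.9  30.5] gap 0.0006 grip 14.9 q [-0.09  0.35  1.36  0.    1.43  1.34]
```

Request:
move_arm --rotation '[[0,0,0],[0,0,0],[0,0,0],[0,0,0],[0,0,0],[0,0,0],[0,0,0],[0,0,0],[0,0,0],[0,0,0]]' --slide '[[0,0,10],[0,0,20],[0,0,35],[0,0,50],[0,0,80],[0,0,90],[-30,-4,90],[-80,-11,90],[-130,-18,90],[-180,-25,90]]' --jaw '[0,0,0,0,0,0,0,10,25,40]'

```text
t: 25.8
eef_pos: [0.4989, -0.0046, 0.2972]
orientation: [-0.001, 0.997, 0.072, -0.006]
ft_force: [-0.7, 0.3, 0.5]
finger_gap: 0.0167
grasp_force: 0.0
```

Run:
```python
from chk import *
fb(); o=shoot(); where(o,(spout,))
for k in o:
    P=o[k]; m=(np.hypot(P[:,0]-.682,P[:,1]-.02)<.018)&(P[:,2]<.28); print("knob z",np.percentile(P[m][:,2],95))
g=grasp_xy([.5508,.0018],8.2); print(g); plan("pre",[*g,.12],8.2); plan("g",[*g,.0235],8.2)
```

```text
t 25.8 pos [ 0.4989 -0.0046  0.2972] F [-0.7  0.3  0.5] gap 0.0167 grip 0.0 q [-0.17 -0.12  1.73 -0.    1.54  1.26]
pan [([0.5512, 0.0027], np.float64(8.1), np.float64(0.0515), 101), ([0.5223, 0.0137], np.float64(21.8), np.float64(0.0525), 16)]
knob z 0.26394957243120387
knob z 0.2659576147900658
[ 0.46963835 -0.00989557]
pre slide [-25.2, -5.6, -176.3] rot [-0.002, -0.015, -0.001]
g slide [-25.2, -5.6, -272.8] rot [-0.002, -0.015, -0.001]
```

Request:
move_arm --rotation '[[0,-0.015,0],[0,-0.015,0],[0,-0.015,0],[0,-0.015,0],[0,-0.015,0],[0,-0.015,0],[0,-0.015,0],[0,-0.015,0],[0,-0.015,0],[0,-0.015,0]]' --slide '[[-29,-6,0],[-29,-6,-48],[-29,-6,-96],[-29,-6,-144],[-29,-6,-190],[-29,-6,-220],[-29,-6,-245],[-29,-6,-262],[-29,-6,-272],[-29,-6,-273]]' --jaw '[40,40,40,40,40,40,40,40,40,40]'

```text
t: 26.9
eef_pos: [0.471, -0.0102, 0.0239]
orientation: [-0.001, 0.997, 0.072, 0.001]
ft_force: [-0.3, 0.1, 1.2]
finger_gap: 0.0404
grasp_force: 0.0
```

Request:
move_arm --rotation '[[0,0,0],[0,0,0],[0,0,0],[0,0,0],[0,0,0],[0,0,0],[0,0,0],[0,0,0],[0,0,0],[0,0,0]]' --slide '[[0,0,0],[0,0,0],[0,0,0],[0,0,0],[0,0,0],[0,0,0],[0,0,0],[0,0,0],[0,0,0],[0,0,0]]' --jaw '[30,20,0,0,0,0,0,0,0,0]' --newtons 40

```text
t: 27.9
eef_pos: [0.4721, -0.0104, 0.0255]
orientation: [-0.001, 0.997, 0.072, 0.002]
ft_force: [-0.5, 0.2, 2.8]
finger_gap: 0.0112
grasp_force: 40.0
```

Run:
```python
from plan import *
fb()
T=np.array([[np.cos(np.radians(TY)),-np.sin(np.radians(TY))],[np.sin(np.radians(TY)),np.cos(np.radians(TY))]])
for k,dy in enumerate((-.075,0,.075)):
    c=TR+T@np.array([.01,dy]); e=bowl_at(c,TY); print(dy,c,e); plan("tray",[*e,.10],TY)
b=bowl_at(spout-.1*np.array([.989,.146]),SY); plan("back",[*b,.04],SY)
```

```text
t 27.9 pos [ 0.4721 -0.0104  0.0255] F [-0.5  0.2  2.8] gap 0.0112 grip 40.0 q [-0.19  0.09  2.07  0.    0.98  1.23]
-0.075 [ 0.53307799 -0.36844617] [ 0.45062846 -0.37346562]
tray slide [-21.5, -363.0, 74.5] rot [-0.001, 0.005, -0.077]
0 [ 0.52797684 -0.29361985] [ 0.44552731 -0.2986393 ]
tray slide [-26.6, -288.2, 74.5] rot [-0.001, 0.005, -0.077]
0.075 [ 0.5228757  -0.21879353] [ 0.44042617 -0.22381298]
tray slide [-31.7, -213.4, 74.5] rot [-0.001, 0.005, -0.077]
back slide [-102.4, -14.8, 14.5] rot [-0.001, 0.005, 0.002]
```

Request:
move_arm --rotation '[[0,0,0],[0,0,0],[0,0,0],[0,0,0],[0,0,0],[0,0,0],[0,0,0],[0,0,0],[0,0,0],[0,0,0]]' --slide '[[0,0,5],[0,0,12],[-10,-1,15],[-35,-5,15],[-65,-10,15],[-92,-14,18],[-100,-15,35],[-100,-15,65],[-100,-15,85],[-100,-15,85]]' --jaw '[0,0,0,0,0,0,0,0,0,0]'

```text
t: 28.9
eef_pos: [0.3737, -0.0261, 0.1131]
orientation: [0.001, 0.997, 0.072, 0.005]
ft_force: [1.6, -0.8, -1.8]
finger_gap: 0.0112
grasp_force: 40.0
```

Run:
```python
from chk import *
fb(); o=shoot(); held(o)
plan("tray",[.4511,-.3815,.10],TY)
```

```text
t 28.9 pos [ 0.3737 -0.0261  0.1131] F [ 1.6 -0.8 -1.8] gap 0.0112 grip 40.0 q [-0.28 -0.33  2.25  0.    1.21  1.14]
scene bowl tool xy [ 0.0813 -0.0005] slope x,y(deg, down +) [0.4 0. ] rim world [ 0.4518 -0.0131  0.139 ] 104
top bowl tool xy [0.0794 0.0002] slope x,y(deg, down +) [ 0.2 -0.9] rim world [ 0.45   -0.0142  0.1385] 41
tray slide [79.5, -356.1, -10.0] rot [-0.001, 0.005, -0.077]
```

Request:
move_arm --rotation '[[0,0,0],[0,0,-0.02],[0,0,-0.04],[0,0,-0.06],[0,0,-0.077],[0,0,-0.077],[0,0,-0.077],[0,0,-0.077],[0,0,-0.077],[0,0,-0.077]]' --slide '[[0,-15,0],[8,-55,0],[18,-100,0],[28,-145,0],[38,-190,-5],[50,-235,-10],[60,-280,-10],[70,-320,-10],[78,-350,-10],[80,-356,-10]]' --jaw '[0,0,0,0,0,0,0,0,0,0]'

```text
t: 30.0
eef_pos: [0.4511, -0.3838, 0.0978]
orientation: [-0.001, 0.999, 0.033, 0.002]
ft_force: [0.6, 0.2, -0.9]
finger_gap: 0.011
grasp_force: 40.0
```

Run:
```python
from chk import *
fb(); o=shoot(); held(o)
plan("tray",[.4515,-.3815,.0215],TY)
```

```text
t 30.0 pos [ 0.4511 -0.3838  0.0978] F [ 0.6  0.2 -0.9] gap 0.011 grip 40.0 q [-0.84  0.25  1.72  0.    1.17  0.66]
scene bowl tool xy [ 0.0791 -0.0001] slope x,y(deg, down +) [-0.1 -0.3] rim world [ 0.5297 -0.3757  0.1228] 88
top bowl tool xy [ 0.0792 -0.0006] slope x,y(deg, down +) [-0.5  1.3] rim world [ 0.5298 -0.3753  0.1234] 96
tray slide [0.7, -0.5, -76.3] rot [-0.004, 0.002, 0.001]
```

Request:
move_arm --rotation '[[0,0,0],[0,0,0],[0,0,0],[0,0,0],[0,0,0],[0,0,0],[0,0,0],[0,0,0],[0,0,0],[0,0,0]]' --slide '[[0,0,-20],[0,0,-45],[0,0,-60],[0,0,-68],[0,0,-72],[0,0,-74],[0,0,-74.5],[0,0,-74.5],[0,0,-74.5],[0,0,-74.5]]' --jaw '[0,0,0,0,0,0,0,0,0,0]'

```text
t: 31.1
eef_pos: [0.4522, -0.3817, 0.0263]
orientation: [-0.0, 0.999, 0.034, 0.003]
ft_force: [-0.4, 0.1, -2.0]
finger_gap: 0.0114
grasp_force: 40.0
```

```bash
python3 -c "
from chk import *
fb(); o=shoot(); held(o)"
```

```text
t 31.1 pos [ 0.4522 -0.3817  0.0263] F [-0.4  0.1 -2. ] gap 0.0114 grip 40.0 q [-0.84  0.35  1.76  0.    1.04  0.66]
scene bowl tool xy [ 0.0797 -0.0026] slope x,y(deg, down +) [0.8 1.4] rim world [ 0.5313 -0.3736  0.052 ] 80
top bowl tool xy [ 0.079  -0.0025] slope x,y(deg, down +) [1.7 1.4] rim world [ 0.5306 -0.3738  0.0523] 86
```

Request:
move_arm --rotation '[[0,0,0],[0,0,0],[0,0,0],[0,0,0],[0,0,0],[0,0,0],[0,0,0],[0,0,0],[0,0,0],[0,0,0]]' --slide '[[0,0,-1],[0,0,-2],[0,0,-3],[0,0,-3],[0,0,-3],[0,0,-3],[0,0,-3],[0,0,-3],[0,0,-3],[0,0,-3]]' --jaw '[0,0,0,0,15,20,25,30,30,30]'

```text
t: 32.2
eef_pos: [0.452, -0.3814, 0.0229]
orientation: [-0.0, 0.999, 0.034, 0.002]
ft_force: [-0.0, 0.4, 0.4]
finger_gap: 0.0294
grasp_force: 0.0
```

Request:
move_arm --rotation '[[0,0,0],[0,0,0],[0,0,0],[0,0,0],[0,0,0],[0,0,0],[0,0,0],[0,0,0],[0,0,0],[0,0,0]]' --slide '[[0,0,5],[0,0,25],[0,0,60],[0,0,105],[0,20,130],[-5,65,130],[-10,115,130],[-15,165,130],[-20,215,130],[-25,265,130]]' --jaw '[30,30,30,30,30,30,40,50,50,50]'

```text
t: 33.2
eef_pos: [0.4266, -0.1157, 0.1533]
orientation: [-0.0, 0.999, 0.034, 0.003]
ft_force: [0.4, 0.5, 0.4]
finger_gap: 0.0485
grasp_force: 0.0
```

Run:
```python
from chk import *
fb(); o=shoot(); where(o,([.531,-.375],[.4965,.31],[.499,.189]))
g=grasp_xy([.4966,.3101],.9); print(g); plan("pre",[*g,.12],.9)
```

```text
t 33.2 pos [ 0.4266 -0.1157  0.1533] F [0.4 0.5 0.4] gap 0.0485 grip 0.0 q [-0.45 -0.18  2.05  0.    1.26  1.06]
pan [([0.53, -0.3741], np.float64(3.4), np.float64(0.0473), 176), ([0.5296, -0.3732], np.float64(4.2), np.float64(0.0484), 161)]
pan [([0.4971, 0.3102], np.float64(0.6), np.float64(0.0443), 176), ([0.4963, 0.3097], np.float64(0.4), np.float64(0.0441), 135)]
pan [([0.4996, 0.19], np.float64(2.2), np.float64(0.044), 174), ([0.4983, 0.1881], np.float64(2.5), np.float64(0.0443), 123)]
[0.41461012 0.308812  ]
pre slide [-11.5, 421.2, -32.8] rot [-0.003, 0.005, -0.058]
```

Request:
move_arm --rotation '[[0,0,0],[0,0,-0.02],[0,0,-0.04],[0,0,-0.058],[0,0,-0.058],[0,0,-0.058],[0,0,-0.058],[0,0,-0.058],[0,0,-0.058],[0,0,-0.058]]' --slide '[[-2,40,0],[-4,88,0],[-6,136,0],[-8,184,0],[-9,232,0],[-10,280,0],[-11,328,0],[-11.5,376,0],[-11.5,421,0],[-11.5,421,-33]]' --jaw '[50,50,50,50,50,50,50,50,50,50]'

```text
t: 34.3
eef_pos: [0.4197, 0.3101, 0.1249]
orientation: [-0.004, 1.0, 0.007, 0.008]
ft_force: [1.0, -0.5, -0.8]
finger_gap: 0.0497
grasp_force: 0.0
```

Run:
```python
from chk import *
fb(); o=shoot(); where(o,([.4965,.31],))
g=grasp_xy([.4966,.3101],.6); plan("g",[*g,.0165],.6)
```

```text
t 34.3 pos [0.4197 0.3101 0.1249] F [ 1.  -0.5 -0.8] gap 0.0497 grip 0.0 q [ 0.49  0.05  1.9  -0.    1.18  2.04]
pan [([0.4972, 0.3102], np.float64(0.6), np.float64(0.044), 182), ([0.4967, 0.3097], None, None, 105)]
g slide [1.5, 6.2, -99.8] rot [0.003, -0.001, -0.002]
```

Request:
move_arm --rotation '[[0,0,0],[0,0,0],[0,0,0],[0,0,0],[0,0,0],[0,0,0],[0,0,0],[0,0,0],[0,0,0],[0,0,0]]' --slide '[[0,2,-10],[0,4,-25],[0,4,-40],[0,4,-45],[0,4,-45],[0,4,-45],[0,4,-45],[0,4,-45],[0,4,-45],[0,4,-45]]' --jaw '[50,50,50,50,50,50,50,50,50,50]'

```text
t: 35.4
eef_pos: [0.4157, 0.3078, 0.0751]
orientation: [-0.001, 1.0, 0.005, 0.003]
ft_force: [0.2, 0.3, -0.6]
finger_gap: 0.0501
grasp_force: 0.0
```

Run:
```python
from chk import *
g=grasp_xy([.4968,.3101],.6); print(g)
for _ in range(3):
    fb(); eyes.camera("scene")
plan("g",[*g,.0165],.6)
```

```text
[0.4148045  0.30924131]
t 35.4 pos [0.4157 0.3078 0.0751] F [ 0.2  0.3 -0.6] gap 0.0501 grip 0.0 q [ 0.49  0.11  1.93 -0.    1.09  2.05]
t 35.45 pos [0.4156 0.3077 0.075 ] F [-0.6  0.5 -0.7] gap 0.0502 grip 0.0 q [ 0.49  0.11  1.93 -0.    1.09  2.05]
t 35.5 pos [0.4156 0.3077 0.075 ] F [-0.3 -0.7 -0.4] gap 0.0499 grip 0.0 q [ 0.49  0.11  1.93 -0.    1.09  2.05]
g slide [-0.7, 1.6, -58.4] rot [-0.001, 0.005, 0.001]
```

Request:
move_arm --rotation '[[0,0,0],[0,0,0],[0,0,0],[0,0,0],[0,0,0],[0,0,0],[0,0,0],[0,0,0],[0,0,0],[0,0,0]]' --slide '[[-0.7,1.6,-15],[-0.7,1.6,-35],[-0.7,1.6,-50],[-0.7,1.6,-58],[-0.7,1.6,-58],[-0.7,1.6,-58],[-0.7,1.6,-58],[-0.7,1.6,-58],[-0.7,1.6,-58],[-0.7,1.6,-58]]' --jaw '[50,50,50,50,50,40,25,12,0,0]' --newtons 40

```text
t: 36.55
eef_pos: [0.4151, 0.3093, 0.0172]
orientation: [-0.001, 1.0, 0.005, 0.003]
ft_force: [-0.4, 0.0, -0.1]
finger_gap: 0.0178
grasp_force: 0.0
```

Request:
move_arm --rotation '[[0,0,0],[0,0,0],[0,0,0],[0,0,0],[0,0,0],[0,0,0],[0,0,0],[0,0,0],[0,0,0],[0,0,0]]' --slide '[[0,0,0],[0,0,0],[0,0,0],[0,0,0],[0,0,10],[0,0,25],[0,0,50],[0,0,80],[0,0,110],[0,0,110]]' --jaw '[0,0,0,0,0,0,0,0,0,0]' --newtons 40

```text
t: 37.55
eef_pos: [0.4178, 0.3108, 0.132]
orientation: [-0.002, 1.0, 0.005, 0.006]
ft_force: [1.3, 0.4, -1.2]
finger_gap: 0.0116
grasp_force: 40.0
```

Run:
```python
from chk import *
fb(); o=shoot(); held(o); where(o,([.499,.189],[.53,-.3735]))
b=bowl_at(spout-.1*np.array([.989,.146]),SY); plan("back",[*b,.125],SY)
```

```text
t 37.55 pos [0.4178 0.3108 0.132 ] F [ 1.3  0.4 -1.2] gap 0.0116 grip 40.0 q [ 0.49  0.04  1.89 -0.    1.2   2.05]
scene bowl tool xy [ 0.085  -0.0014] slope x,y(deg, down +) [ 0.1 -0.2] rim world [0.4999 0.3115 0.1596] 125
top bowl tool xy [ 0.083  -0.0004] slope x,y(deg, down +) [-0.  -0.2] rim world [0.4979 0.3105 0.1571] 119
pan [([0.4991, 0.1898], np.float64(2.1), np.float64(0.0434), 167), ([0.4982, 0.1881], np.float64(2.5), np.float64(0.0444), 124)]
pan [([0.53, -0.3738], np.float64(3.9), np.float64(0.0468), 176), ([0.5294, -0.3732], np.float64(4.3), np.float64(0.0478), 167)]
back slide [-45.4, -334.6, -2.5] rot [-0.002, 0.006, 0.137]
```

Request:
move_arm --rotation '[[0,0,0.02],[0,0,0.04],[0,0,0.06],[0,0,0.08],[0,0,0.1],[0,0,0.12],[0,0,0.137],[0,0,0.137],[0,0,0.137],[0,0,0.137]]' --slide '[[-4,-15,0],[-10,-55,0],[-17,-100,0],[-24,-150,0],[-30,-200,0],[-36,-250,0],[-41,-295,0],[-44,-322,0],[-46,-333,0],[-46,-335,0]]' --jaw '[0,0,0,0,0,0,0,0,0,0]'

```text
t: 38.65
eef_pos: [0.3673, -0.0268, 0.1253]
orientation: [-0.001, 0.997, 0.072, 0.001]
ft_force: [-1.0, 0.1, -1.8]
finger_gap: 0.0114
grasp_force: 40.0
```

Request:
move_arm --rotation '[[0,0,0],[0,0,0],[0,0,0],[0,0,0],[0,0,0],[0,0,0],[0,0,0],[0,0,0],[0,0,0],[0,0,0]]' --slide '[[0,0,-20],[0,0,-50],[0,0,-80],[0,0,-88],[0,0,-88],[0,0,-88],[0,0,-88],[0,0,-88],[0,0,-88],[0,0,-88]]' --jaw '[0,0,0,0,0,0,0,0,0,0]'

```text
t: 39.65
eef_pos: [0.3693, -0.0259, 0.0394]
orientation: [-0.0, 0.997, 0.073, 0.003]
ft_force: [-0.6, 1.0, -1.0]
finger_gap: 0.0114
grasp_force: 40.0
```

Run:
```python
from chk import *
fb(); o=shoot(); held(o)
e=bowl_at(spout,SY,(.083,-.0007)); plan("in",[*e,.035],SY); plan("down",[*e,.0235],SY)
```

```text
t 39.65 pos [ 0.3693 -0.0259  0.0394] F [-0.6  1.  -1. ] gap 0.0114 grip 40.0 q [-0.29 -0.21  2.31  0.    1.03  1.14]
scene bowl tool xy [ 0.0829 -0.0011] slope x,y(deg, down +) [1.  0.8] rim world [ 0.4508 -0.0127  0.0657] 93
top bowl tool xy [0.0815 0.0001] slope x,y(deg, down +) [ 0.5 -1.7] rim world [ 0.4496 -0.0141  0.0669] 45
in slide [99.4, 13.8, -4.1] rot [-0.001, 0.005, -0.0]
down slide [99.4, 13.8, -15.6] rot [-0.001, 0.005, -0.0]
```

Request:
move_arm --rotation '[[0,0,0],[0,0,0],[0,0,0],[0,0,0],[0,0,0],[0,0,0],[0,0,0],[0,0,0],[0,0,0],[0,0,0]]' --slide '[[10,1,0],[30,4,0],[55,7,0],[80,11,0],[94,13,0],[98.5,13.5,-2],[99,13.5,-6],[99,13.5,-10],[99,13.5,-13],[99,13.5,-15]]' --jaw '[0,0,0,0,0,0,0,0,0,0]'

```text
t: 40.75
eef_pos: [0.4665, -0.0124, 0.0236]
orientation: [-0.001, 0.997, 0.073, 0.001]
ft_force: [-7.4, -0.5, 9.6]
finger_gap: 0.0114
grasp_force: 40.0
```

Request:
move_arm --rotation '[[0,0,0],[0,0,0],[0,0,0],[0,0,0],[0,0,0],[0,0,0],[0,0,0],[0,0,0],[0,0,0],[0,0,0]]' --slide '[[0,0,0],[0,0,0],[0,0,-0.5],[0,0,-0.5],[0,0,-0.5],[0,0,-0.5],[0,0,-0.5],[0,0,-0.5],[0,0,-0.5],[0,0,-0.5]]' --jaw '[0,0,0,0,15,20,25,30,30,30]'

```text
t: 41.75
eef_pos: [0.4679, -0.0123, 0.0233]
orientation: [-0.001, 0.997, 0.073, 0.002]
ft_force: [-0.6, -0.5, 0.1]
finger_gap: 0.029
grasp_force: 0.0
```

Request:
move_arm --rotation '[[0,0,0],[0,0,0],[0,0,0],[0,0,0],[0,0,0],[0,0,0],[0,0,0],[0,0,0],[0,0,0],[0,0,0]]' --slide '[[0,0,5],[0,0,25],[0,0,60],[0,0,105],[-5,0,150],[-10,0,195],[-10,0,240],[-10,0,270],[-10,0,272],[-10,0,272]]' --jaw '[30,30,30,30,30,20,10,0,0,0]'

```text
t: 42.75
eef_pos: [0.4583, -0.0124, 0.2963]
orientation: [-0.0, 0.997, 0.073, 0.003]
ft_force: [0.1, -0.4, 0.2]
finger_gap: 0.0025
grasp_force: 0.0
```

Run:
```python
from chk import *
fb(); o=shoot("e2"); where(o,(spout,[.499,.189],[.53,-.3735]))
plan("above",[knob[0],knob[1],.285],SY); plan("down",[knob[0],knob[1],.2115],SY)
```

```text
t 42.75 pos [ 0.4583 -0.0124  0.2963] F [ 0.1 -0.4  0.2] gap 0.0025 grip 0.0 q [-0.2  -0.24  1.83  0.    1.54  1.22]
pan [([0.5496, 0.0011], np.float64(8.3), np.float64(0.0513), 101), ([0.5504, 0.0008], np.float64(9.6), np.float64(0.053), 0)]
pan [([0.4993, 0.1898], np.float64(2.0), np.float64(0.044), 171), ([0.4984, 0.188], np.float64(2.4), np.float64(0.0443), 122)]
pan [([0.5301, -0.3737], np.float64(3.5), np.float64(0.0471), 178), ([0.5294, -0.373], np.float64(4.2), np.float64(0.0482), 163)]
above slide [224.9, 32.3, -8.9] rot [-0.002, 0.002, -0.0]
down slide [224.9, 32.3, -82.4] rot [-0.002, 0.002, -0.0]
```

Request:
move_arm --rotation '[[0,0,0],[0,0,0],[0,0,0],[0,0,0],[0,0,0],[0,0,0],[0,0,0],[0,0,0],[0,0,0],[0,0,0]]' --slide '[[30,4,0],[75,11,0],[120,17,0],[165,24,0],[205,29,0],[222,32,0],[225,32,-15],[225,32,-30],[225,32,-36],[225,32,-43]]' --jaw '[0,0,0,0,0,0,0,0,0,0]'

```text
t: 43.85
eef_pos: [0.6812, 0.0197, 0.2516]
orientation: [-0.001, 0.997, 0.073, 0.001]
ft_force: [-4.1, 1.1, 5.0]
finger_gap: 0.0005
grasp_force: 2.6
```

Request:
move_arm --rotation '[[0,0,0],[0,0,0],[0,0,0],[0,0,0],[0,0,0],[0,0,0],[0,0,0],[0,0,0],[0,0,0],[0,0,0]]' --slide '[[0,0,-8],[0,0,-16],[0,0,-24],[0,0,-32],[0,0,-36],[0,0,-39.5],[0,0,-39.5],[0,0,-39.5],[0,0,-39.5],[0,0,-39.5]]' --jaw '[0,0,0,0,0,0,0,0,0,0]'

```text
t: 44.85
eef_pos: [0.6818, 0.0196, 0.2163]
orientation: [-0.0, 0.997, 0.073, 0.003]
ft_force: [-8.9, -0.2, 13.8]
finger_gap: 0.0004
grasp_force: 6.5
```

Request:
move_arm --rotation '[[0,0,0],[0,0,0],[0,0,0],[0,0,0],[0,0,0],[0,0,0],[0,0,0],[0,0,0],[0,0,0],[0,0,0]]' --slide '[[0,0,10],[0,0,20],[0,0,35],[0,0,50],[0,0,80],[0,0,90],[-40,-6,90],[-90,-13,90],[-140,-20,90],[-185,-27,90]]' --jaw '[0,0,0,0,0,0,0,10,25,40]'

```text
t: 45.85
eef_pos: [0.4958, -0.0074, 0.302]
orientation: [-0.001, 0.997, 0.074, 0.002]
ft_force: [-0.0, -0.5, 1.4]
finger_gap: 0.0168
grasp_force: 0.0
```

Run:
```python
from chk import *
fb(); o=shoot(); where(o,(spout,[.499,.189],[.53,-.3735]))
g=grasp_xy([.5499,.0008],8.3); plan("g",[*g,.0235],8.3)
```

```text
t 45.85 pos [ 0.4958 -0.0074  0.302 ] F [-0.  -0.5  1.4] gap 0.0168 grip 0.0 q [-0.18 -0.14  1.74  0.    1.54  1.25]
pan [([0.5497, 0.0013], np.float64(8.3), np.float64(0.052), 101), ([0.5198, 0.0113], np.float64(21.7), np.float64(0.053), 14)]
pan [([0.4992, 0.1896], np.float64(1.9), np.float64(0.0441), 171), ([0.4983, 0.1877], np.float64(2.1), np.float64(0.0443), 108)]
pan [([0.5302, -0.3735], np.float64(3.9), np.float64(0.047), 174), ([0.5296, -0.3731], np.float64(4.3), np.float64(0.048), 156)]
g slide [-24.0, -3.7, -278.1] rot [-0.001, 0.002, -0.001]
```

Request:
move_arm --rotation '[[0,0,0],[0,0,0],[0,0,0],[0,0,0],[0,0,0],[0,0,0],[0,0,0],[0,0,0],[0,0,0],[0,0,0]]' --slide '[[-27,-4,0],[-27,-4,-48],[-27,-4,-96],[-27,-4,-144],[-27,-4,-190],[-27,-4,-220],[-27,-4,-245],[-27,-4,-264],[-27,-4,-276],[-27,-4,-277]]' --jaw '[40,40,40,40,40,40,40,40,40,40]'

```text
t: 46.95
eef_pos: [0.4699, -0.0111, 0.0243]
orientation: [-0.001, 0.997, 0.073, 0.001]
ft_force: [-0.4, 0.3, 0.3]
finger_gap: 0.0399
grasp_force: 0.0
```

Request:
move_arm --rotation '[[0,0,0],[0,0,0],[0,0,0],[0,0,0],[0,0,0],[0,0,0],[0,0,0],[0,0,0],[0,0,0],[0,0,0]]' --slide '[[0,0,0],[0,0,0],[0,0,0],[0,0,0],[0,0,0],[0,0,0],[0,0,0],[0,0,0],[0,0,0],[0,0,0]]' --jaw '[30,20,0,0,0,0,0,0,0,0]' --newtons 40

```text
t: 47.95
eef_pos: [0.471, -0.0114, 0.026]
orientation: [-0.0, 0.997, 0.073, 0.003]
ft_force: [-0.9, -0.2, 3.6]
finger_gap: 0.0117
grasp_force: 40.0
```

Request:
move_arm --rotation '[[0,0,0],[0,0,0],[0,0,0],[0,0,0],[0,0,0],[0,0,0],[0,0,0],[0,0,0],[0,0,0],[0,0,0]]' --slide '[[0,0,5],[0,0,12],[-10,-1,15],[-35,-5,15],[-65,-10,15],[-92,-14,18],[-100,-15,35],[-100,-15,65],[-100,-15,80],[-100,-15,80]]' --jaw '[0,0,0,0,0,0,0,0,0,0]'

```text
t: 48.95
eef_pos: [0.3721, -0.0268, 0.1081]
orientation: [0.0, 0.997, 0.073, 0.005]
ft_force: [0.5, 0.0, -2.1]
finger_gap: 0.0114
grasp_force: 40.0
```

Run:
```python
from chk import *
fb(); o=shoot(); held(o); where(o,([.499,.189],[.53,-.3735]))
c=TR+np.array([[.9977,-.068],[.068,.9977]])@[.008,.001]; e=bowl_at(c,TY,(.081,0)); print(c); plan("tray",[*e,.10],TY)
```

```text
t 48.95 pos [ 0.3721 -0.0268  0.1081] F [ 0.5  0.  -2.1] gap 0.0114 grip 40.0 q [-0.29 -0.33  2.26  0.    1.2   1.14]
scene bowl tool xy [ 0.0807 -0.0003] slope x,y(deg, down +) [0.6 0. ] rim world [ 0.45   -0.0141  0.1333] 98
top bowl tool xy [0.0782 0.0005] slope x,y(deg, down +) [3.  0.6] rim world [ 0.4477 -0.0152  0.133 ] 46
pan [([0.4993, 0.1897], np.float64(1.9), np.float64(0.0437), 166), ([0.4983, 0.1882], np.float64(2.6), np.float64(0.0443), 120)]
pan [([0.5297, -0.3739], np.float64(3.7), np.float64(0.0469), 179), ([0.5296, -0.3733], np.float64(4.2), np.float64(0.0475), 158)]
[ 0.5259136 -0.2927583]
tray slide [74.8, -272.1, -5.4] rot [-0.001, 0.005, -0.079]
```

Request:
move_arm --rotation '[[0,0,0],[0,0,-0.02],[0,0,-0.04],[0,0,-0.06],[0,0,-0.079],[0,0,-0.079],[0,0,-0.079],[0,0,-0.079],[0,0,-0.079],[0,0,-0.079]]' --slide '[[2,-15,0],[12,-55,0],[24,-100,0],[36,-145,0],[50,-190,-2],[62,-230,-5],[72,-260,-5],[75,-271,-5],[75,-272,-15],[75,-272,-25]]' --jaw '[0,0,0,0,0,0,0,0,0,0]'

```text
t: 50.05
eef_pos: [0.4449, -0.2968, 0.0788]
orientation: [-0.002, 0.999, 0.034, 0.001]
ft_force: [-0.3, -0.5, -2.2]
finger_gap: 0.0111
grasp_force: 40.0
```

Run:
```python
from chk import *
fb(); o=shoot(); held(o); telemetry.get_state()
c=TR+np.array([[.9977,-.068],[.068,.9977]])@[.008,.001]; e=bowl_at(c,TY,(.0795,-.0005)); plan("tray",[*e,.0235],TY)
```

```text
t 50.05 pos [ 0.4449 -0.2968  0.0788] F [-0.3 -0.5 -2.2] gap 0.0111 grip 40.0 q [-0.74  0.15  1.88  0.    1.11  0.76]
scene bowl tool xy [ 0.0795 -0.0001] slope x,y(deg, down +) [0.4 0.7] rim world [ 0.5231 -0.2898  0.1033] 89
top bowl tool xy [ 0.0775 -0.0006] slope x,y(deg, down +) [-0.3  1.7] rim world [ 0.521  -0.2895  0.1015] 73
tray slide [2.9, -3.4, -54.1] rot [-0.005, 0.0, -0.001]
```

Request:
move_arm --rotation '[[0,0,0],[0,0,0],[0,0,0],[0,0,0],[0,0,0],[0,0,0],[0,0,0],[0,0,0],[0,0,0],[0,0,0]]' --slide '[[1,-1,-15],[3,-2,-30],[3,-2,-42],[3,-2,-48],[3,-2,-51],[3,-2,-53],[3,-2,-54],[3,-2,-54],[3,-2,-54],[3,-2,-54]]' --jaw '[0,0,0,0,0,0,0,0,0,0]'

```text
t: 51.15
eef_pos: [0.4491, -0.3005, 0.0272]
orientation: [-0.0, 0.999, 0.034, 0.003]
ft_force: [0.4, -0.4, -1.4]
finger_gap: 0.0117
grasp_force: 40.0
```

```bash
python3 -c "
from chk import *
fb(); o=shoot(); held(o)"
```

```text
t 51.15 pos [ 0.4491 -0.3005  0.0272] F [ 0.4 -0.4 -1.4] gap 0.0117 grip 40.0 q [-0.74  0.24  1.89  0.    1.01  0.76]
scene bowl tool xy [ 0.0789 -0.0016] slope x,y(deg, down +) [ 0.9 -0.1] rim world [ 0.5275 -0.2935  0.0513] 81
top bowl tool xy [ 0.0772 -0.0007] slope x,y(deg, down +) [0.2 1.5] rim world [ 0.5259 -0.2945  0.0516] 64
```

Foot ~1–2 mm above the floor; lower 3, release, go to pan3.

Request:
move_arm --rotation '[[0,0,0],[0,0,0],[0,0,0],[0,0,0],[0,0,0],[0,0,0],[0,0,0],[0,0,0],[0,0,0],[0,0,0]]' --slide '[[0,0,-1],[0,0,-2],[0,0,-3],[0,0,-3],[0,0,-3],[0,0,-3],[0,0,-3],[0,0,-3],[0,0,-3],[0,0,-3]]' --jaw '[0,0,0,0,15,20,25,30,30,30]'

```text
t: 52.25
eef_pos: [0.4489, -0.3003, 0.0239]
orientation: [-0.0, 0.999, 0.034, 0.002]
ft_force: [0.0, -0.1, -0.5]
finger_gap: 0.0294
grasp_force: 0.0
```

Request:
move_arm --rotation '[[0,0,0],[0,0,0],[0,0,0],[0,0,0],[0,0,0],[0,0,0],[0,0,0],[0,0,-0.01],[0,0,-0.02],[0,0,-0.03]]' --slide '[[0,0,5],[0,0,25],[0,0,60],[0,0,105],[0,20,120],[-5,65,120],[-10,115,120],[-15,165,120],[-20,215,120],[-25,260,120]]' --jaw '[30,30,30,30,30,30,40,50,50,50]'

```text
t: 53.25
eef_pos: [0.4234, -0.0384, 0.1443]
orientation: [-0.0, 1.0, 0.019, 0.003]
ft_force: [1.3, -0.3, -0.6]
finger_gap: 0.048
grasp_force: 0.0
```

Run:
```python
from chk import *
fb(); o=shoot(); where(o,([.531,-.375],[.527,-.294],[.499,.189]))
g=grasp_xy([.4988,.189],2.2); print(g); plan("pre",[*g,.09],2.2)
```

```text
t 53.25 pos [ 0.4234 -0.0384  0.1443] F [ 1.3 -0.3 -0.6] gap 0.048 grip 0.0 q [-0.28 -0.22  2.1   0.    1.25  1.25]
pan [([0.5299, -0.3735], np.float64(3.9), np.float64(0.0465), 178), ([0.5295, -0.3732], np.float64(4.2), np.float64(0.0482), 161)]
pan [([0.526, -0.2933], np.float64(3.4), np.float64(0.047), 186), ([0.5256, -0.2928], np.float64(4.1), np.float64(0.0486), 138)]
pan [([0.4994, 0.1898], np.float64(2.1), np.float64(0.044), 168), ([0.4983, 0.188], np.float64(2.5), np.float64(0.0447), 126)]
[0.41686044 0.1858522 ]
pre slide [-6.0, 221.5, -54.0] rot [-0.003, 0.005, -0.005]
```

Request:
move_arm --rotation '[[0,0,0],[0,0,0],[0,0,-0.005],[0,0,-0.005],[0,0,-0.005],[0,0,-0.005],[0,0,-0.005],[0,0,-0.005],[0,0,-0.005],[0,0,-0.005]]' --slide '[[-1,30,0],[-2,75,0],[-3,120,0],[-5,165,0],[-6,200,-10],[-6,216,-30],[-6,221,-50],[-6,222,-58],[-6,222,-58],[-6,222,-58]]' --jaw '[50,50,50,50,50,50,50,50,50,50]'

```text
t: 54.35
eef_pos: [0.4186, 0.1811, 0.0865]
orientation: [-0.0, 1.0, 0.016, 0.003]
ft_force: [0.2, -0.3, -0.6]
finger_gap: 0.0501
grasp_force: 0.0
```

Run:
```python
from chk import *
fb(); o=shoot(); where(o,([.499,.189],))
g=grasp_xy([.4988,.189],2.2); fb(); plan("g",[*g,.0165],2.2)
```

```text
t 54.35 pos [0.4186 0.1811 0.0865] F [ 0.2 -0.3 -0.6] gap 0.0501 grip 0.0 q [ 0.24 -0.05  2.08 -0.    1.11  1.77]
pan [([0.4994, 0.1899], np.float64(2.2), np.float64(0.0435), 167), ([0.4987, 0.1889], None, None, 50)]
t 54.45 pos [0.419  0.1813 0.087 ] F [-0.4  0.4  0.7] gap 0.0502 grip 0.0 q [ 0.24 -0.06  2.08 -0.    1.11  1.77]
g slide [-2.2, 4.6, -70.5] rot [-0.001, 0.007, 0.007]
```

Request:
move_arm --rotation '[[0,0,0],[0,0.005,0.007],[0,0.005,0.007],[0,0.005,0.007],[0,0.005,0.007],[0,0.005,0.007],[0,0.005,0.007],[0,0.005,0.007],[0,0.005,0.007],[0,0.005,0.007]]' --slide '[[-1,3,-15],[-2,4.6,-35],[-2,4.6,-55],[-2,4.6,-65],[-2,4.6,-70],[-2,4.6,-70],[-2,4.6,-70],[-2,4.6,-70],[-2,4.6,-70],[-2,4.6,-70]]' --jaw '[50,50,50,50,50,40,25,12,0,0]' --newtons 40

```text
t: 55.45
eef_pos: [0.4162, 0.1864, 0.0163]
orientation: [-0.001, 1.0, 0.02, 0.0]
ft_force: [0.2, -0.4, 0.3]
finger_gap: 0.0178
grasp_force: 0.0
```

Request:
move_arm --rotation '[[0,0,0],[0,0,0],[0,0,0],[0,0,0],[0,0,0],[0,0,0],[0,0,0],[0,0,0],[0,0,0],[0,0,0]]' --slide '[[0,0,0],[0,0,0],[0,0,0],[0,0,0],[0,0,10],[0,0,25],[0,0,50],[0,0,75],[0,0,90],[0,0,90]]' --jaw '[0,0,0,0,0,0,0,0,0,0]' --newtons 40

```text
t: 56.45
eef_pos: [0.4178, 0.1869, 0.1087]
orientation: [-0.001, 1.0, 0.02, 0.002]
ft_force: [-0.2, -0.1, -0.7]
finger_gap: 0.0114
grasp_force: 40.0
```

Run:
```python
from chk import *
fb(); o=shoot(); held(o); where(o,([.526,-.293],[.53,-.3735]))
b=bowl_at(spout-.1*np.array([.989,.146]),SY); plan("back",[*b,.11],SY)
```

```text
t 56.45 pos [0.4178 0.1869 0.1087] F [-0.2 -0.1 -0.7] gap 0.0114 grip 40.0 q [ 0.25 -0.08  2.06  0.    1.16  1.78]
scene bowl tool xy [ 0.0857 -0.0009] slope x,y(deg, down +) [-0.7  0. ] rim world [0.5013 0.1906 0.137 ] 116
top bowl tool xy [0.0838 0.0002] slope x,y(deg, down +) [-0.3 -0.3] rim world [0.4994 0.1895 0.136 ] 45
pan [([0.526, -0.2932], np.float64(3.7), np.float64(0.0469), 175), ([0.5255, -0.2928], np.float64(4.1), np.float64(0.0484), 140)]
pan [([0.5302, -0.3732], np.float64(4.1), np.float64(0.0469), 183), ([0.5297, -0.3732], np.float64(4.3), np.float64(0.0478), 162)]
back slide [-46.0, -211.6, 4.2] rot [-0.001, -0.0, 0.107]
```

Request:
move_arm --rotation '[[0,0,0.02],[0,0,0.04],[0,0,0.06],[0,0,0.08],[0,0,0.107],[0,0,0.107],[0,0,0.107],[0,0,0.107],[0,0,0.107],[0,0,0.107]]' --slide '[[-6,-12,0],[-15,-45,0],[-25,-90,0],[-34,-135,0],[-42,-175,0],[-45,-203,-5],[-46,-212,-20],[-46,-212,-45],[-46,-212,-65],[-46,-212,-70]]' --jaw '[0,0,0,0,0,0,0,0,0,0]'

```text
t: 57.55
eef_pos: [0.3665, -0.025, 0.0326]
orientation: [-0.002, 0.997, 0.073, -0.003]
ft_force: [-0.2, 0.3, -1.1]
finger_gap: 0.0113
grasp_force: 40.0
```

Run:
```python
from chk import *
eyes.camera("top"); eyes.camera("top"); fb(); o=shoot(); held(o)
e=bowl_at(spout,SY,(.0837,-.0003)); plan("in",[*e,.035],SY); plan("down",[*e,.0235],SY)
```

```text
t 57.65 pos [ 0.3681 -0.0252  0.0344] F [ 0.7 -0.3 -1.1] gap 0.0113 grip 40.0 q [-0.28 -0.19  2.31  0.    1.02  1.14]
scene bowl tool xy [ 0.0818 -0.0017] slope x,y(deg, down +) [-0.9 -0.4] rim world [ 0.4508 -0.012   0.0612] 95
top bowl tool xy [ 0.0816 -0.0002] slope x,y(deg, down +) [ 0.2 -0.2] rim world [ 0.4507 -0.0135  0.0651] 40
in slide [97.6, 13.9, -1.2] rot [-0.001, -0.0, -0.001]
down slide [97.6, 13.9, -12.7] rot [-0.001, -0.0, -0.001]
```

Request:
move_arm --rotation '[[0,0,0],[0,0,0],[0,0,0],[0,0,0],[0,0,0],[0,0,0],[0,0,0],[0,0,0],[0,0,0],[0,0,0]]' --slide '[[6,1,6],[30,4,6],[55,7,6],[80,11,6],[94,13,4],[98,14,0],[98,14,-4],[98,14,-8],[98,14,-11],[98,14,-12]]' --jaw '[0,0,0,0,0,0,0,0,0,0]'

```text
t: 58.75
eef_pos: [0.4666, -0.0117, 0.0235]
orientation: [-0.001, 0.997, 0.073, -0.001]
ft_force: [-5.0, 0.3, 5.3]
finger_gap: 0.0118
grasp_force: 40.0
```

Request:
move_arm --rotation '[[0,0,0],[0,0,0],[0,0,0],[0,0,0],[0,0,0],[0,0,0],[0,0,0],[0,0,0],[0,0,0],[0,0,0]]' --slide '[[0,0,0],[0,0,0],[0,0,-0.5],[0,0,-0.5],[0,0,-0.5],[0,0,-0.5],[0,0,-0.5],[0,0,-0.5],[0,0,-0.5],[0,0,-0.5]]' --jaw '[0,0,0,0,15,20,25,30,30,30]'

```text
t: 59.75
eef_pos: [0.4679, -0.0117, 0.0233]
orientation: [-0.0, 0.997, 0.073, -0.0]
ft_force: [0.4, -0.8, -0.6]
finger_gap: 0.0295
grasp_force: 0.0
```

Request:
move_arm --rotation '[[0,0,0],[0,0,0],[0,0,0],[0,0,0],[0,0,0],[0,0,0],[0,0,0],[0,0,0],[0,0,0],[0,0,0]]' --slide '[[0,0,5],[0,0,25],[0,0,60],[0,0,105],[-5,0,150],[-10,0,195],[-10,0,240],[-10,0,270],[-10,0,272],[-10,0,272]]' --jaw '[30,30,30,30,30,20,10,0,0,0]'

```text
t: 60.75
eef_pos: [0.4583, -0.0118, 0.2964]
orientation: [-0.0, 0.997, 0.073, 0.001]
ft_force: [-0.7, -0.1, 0.2]
finger_gap: 0.0025
grasp_force: 0.0
```

Run:
```python
from chk import *
fb(); o=shoot(); where(o,(spout,[.526,-.293],[.53,-.3735]))
plan("above",[knob[0],knob[1],.285],SY); plan("down",[knob[0],knob[1],.2115],SY)
```

```text
t 60.75 pos [ 0.4583 -0.0118  0.2964] F [-0.7 -0.1  0.2] gap 0.0025 grip 0.0 q [-0.2  -0.23  1.83  0.    1.54  1.23]
pan [([0.5515, 0.0013], np.float64(8.0), np.float64(0.0511), 92), ([0.5504, 0.0008], np.float64(9.3), np.float64(0.0535), 0)]
pan [([0.526, -0.2932], np.float64(3.7), np.float64(0.0461), 181), ([0.5255, -0.2927], np.float64(4.2), np.float64(0.0484), 138)]
pan [([0.5296, -0.3737], np.float64(3.7), np.float64(0.0472), 177), ([0.5297, -0.3732], np.float64(4.2), np.float64(0.0482), 160)]
above slide [224.9, 31.7, -8.9] rot [-0.001, -0.003, -0.0]
down slide [224.9, 31.7, -82.4] rot [-0.001, -0.003, -0.0]
```

Request:
move_arm --rotation '[[0,0,0],[0,0,0],[0,0,0],[0,0,0],[0,0,0],[0,0,0],[0,0,0],[0,0,0],[0,0,0],[0,0,0]]' --slide '[[30,4,0],[75,11,0],[120,17,0],[165,24,0],[205,29,0],[222,32,0],[225,32,-15],[225,32,-30],[225,32,-36],[225,32,-43]]' --jaw '[0,0,0,0,0,0,0,0,0,0]'

```text
t: 61.85
eef_pos: [0.6812, 0.0203, 0.2517]
orientation: [-0.001, 0.997, 0.073, -0.001]
ft_force: [-3.7, -0.1, 5.7]
finger_gap: 0.0006
grasp_force: 2.6
```

Request:
move_arm --rotation '[[0,0,0],[0,0,0],[0,0,0],[0,0,0],[0,0,0],[0,0,0],[0,0,0],[0,0,0],[0,0,0],[0,0,0]]' --slide '[[0,0,-8],[0,0,-16],[0,0,-24],[0,0,-32],[0,0,-36],[0,0,-40],[0,0,-40],[0,0,-40],[0,0,-40],[0,0,-40]]' --jaw '[0,0,0,0,0,0,0,0,0,0]'

```text
t: 62.85
eef_pos: [0.682, 0.0202, 0.2163]
orientation: [-0.0, 0.997, 0.073, 0.001]
ft_force: [-8.9, 0.5, 14.4]
finger_gap: 0.0008
grasp_force: 7.2
```

Request:
move_arm --rotation '[[0,0,0],[0,0,0],[0,0,0],[0,0,0],[0,0,0],[0,0,0],[0,0,0],[0,0,0],[0,0,0],[0,0,0]]' --slide '[[0,0,10],[0,0,20],[0,0,35],[0,0,50],[0,0,80],[0,0,90],[-40,-6,90],[-90,-13,90],[-140,-20,90],[-185,-27,90]]' --jaw '[0,0,0,0,0,0,0,10,25,40]'

```text
t: 63.85
eef_pos: [0.4958, -0.0068, 0.3015]
orientation: [-0.0, 0.997, 0.073, -0.0]
ft_force: [0.0, 0.0, 0.3]
finger_gap: 0.017
grasp_force: 0.0
```

Run:
```python
from chk import *
fb(); o=shoot(); where(o,(spout,[.526,-.293],[.53,-.3735]))
g=grasp_xy([.551,.001],8.2); plan("g",[*g,.0235],8.2)
```

```text
t 63.85 pos [ 0.4958 -0.0068  0.3015] F [0.  0.  0.3] gap 0.017 grip 0.0 q [-0.17 -0.14  1.74  0.    1.54  1.25]
pan [([0.5514, 0.0014], np.float64(8.0), np.float64(0.0518), 98), ([0.5283, -0.0133], np.float64(0.4), np.float64(0.0522), 13)]
pan [([0.526, -0.2929], np.float64(3.7), np.float64(0.0469), 176), ([0.5255, -0.2929], np.float64(4.1), np.float64(0.0485), 143)]
pan [([0.5303, -0.3739], np.float64(3.5), np.float64(0.0469), 179), ([0.5295, -0.3731], np.float64(4.3), np.float64(0.0482), 159)]
g slide [-22.8, -3.9, -277.5] rot [-0.001, -0.003, -0.003]
```

Request:
move_arm --rotation '[[0,0,0],[0,0,0],[0,0,0],[0,0,0],[0,0,0],[0,0,0],[0,0,0],[0,0,0],[0,0,0],[0,0,0]]' --slide '[[-26,-4,0],[-26,-4,-48],[-26,-4,-96],[-26,-4,-144],[-26,-4,-190],[-26,-4,-220],[-26,-4,-245],[-26,-4,-264],[-26,-4,-276],[-26,-4,-277]]' --jaw '[40,40,40,40,40,40,40,40,40,40]'

```text
t: 64.95
eef_pos: [0.4709, -0.0105, 0.0237]
orientation: [-0.001, 0.997, 0.073, -0.001]
ft_force: [0.2, -0.3, -1.1]
finger_gap: 0.04
grasp_force: 0.0
```

Request:
move_arm --rotation '[[0,0,0],[0,0,0],[0,0,0],[0,0,0],[0,0,0],[0,0,0],[0,0,0],[0,0,0],[0,0,0],[0,0,0]]' --slide '[[0,0,0],[0,0,0],[0,0,0],[0,0,0],[0,0,0],[0,0,0],[0,0,0],[0,0,0],[0,0,0],[0,0,0]]' --jaw '[30,20,0,0,0,0,0,0,0,0]' --newtons 40

```text
t: 65.95
eef_pos: [0.472, -0.0108, 0.0255]
orientation: [-0.0, 0.997, 0.073, 0.0]
ft_force: [-0.6, -1.1, 1.8]
finger_gap: 0.0113
grasp_force: 40.0
```

Request:
move_arm --rotation '[[0,0,0],[0,0,0],[0,0,0],[0,0,0],[0,0,0],[0,0,0],[0,0,0],[0,0,0],[0,0,0],[0,0,0]]' --slide '[[0,0,5],[0,0,12],[-10,-1,15],[-35,-5,15],[-65,-10,15],[-92,-14,18],[-100,-15,35],[-100,-15,65],[-100,-15,80],[-100,-15,80]]' --jaw '[0,0,0,0,0,0,0,0,0,0]'

```text
t: 66.95
eef_pos: [0.3732, -0.0262, 0.1076]
orientation: [0.0, 0.997, 0.073, 0.002]
ft_force: [-0.0, 0.5, -0.2]
finger_gap: 0.0116
grasp_force: 40.0
```

Run:
```python
from chk import *
fb(); o=shoot(); held(o); where(o,([.526,-.293],[.53,-.3735]))
c=TR+np.array([[.9977,-.068],[.068,.9977]])@[.008,.083]; e=bowl_at(c,TY,(.081,0)); print(c); plan("tray",[*e,.10],TY)
```

```text
t 66.95 pos [ 0.3732 -0.0262  0.1076] F [-0.   0.5 -0.2] gap 0.0116 grip 40.0 q [-0.28 -0.32  2.25  0.    1.2   1.14]
scene bowl tool xy [ 0.0811 -0.0004] slope x,y(deg, down +) [-0.3  1.1] rim world [ 0.4515 -0.0134  0.134 ] 101
top bowl tool xy [0.0791 0.0005] slope x,y(deg, down +) [ 0.5 -2.4] rim world [ 0.4497 -0.0145  0.133 ] 45
pan [([0.5263, -0.2931], np.float64(3.8), np.float64(0.0465), 181), ([0.5255, -0.293], np.float64(4.0), np.float64(0.0486), 139)]
pan [([0.5297, -0.3731], np.float64(4.0), np.float64(0.0476), 176), ([0.5297, -0.3731], np.float64(4.3), np.float64(0.0477), 162)]
[ 0.5203376 -0.2109469]
tray slide [68.1, -190.9, -5.0] rot [-0.001, -0.0, -0.079]
```

Request:
move_arm --rotation '[[0,0,0],[0,0,-0.02],[0,0,-0.04],[0,0,-0.06],[0,0,-0.079],[0,0,-0.079],[0,0,-0.079],[0,0,-0.079],[0,0,-0.079],[0,0,-0.079]]' --slide '[[4,-12,0],[18,-50,0],[34,-95,0],[50,-140,0],[62,-172,0],[67,-188,0],[68,-190,0],[68,-190,-10],[68,-190,-22],[68,-190,-25]]' --jaw '[0,0,0,0,0,0,0,0,0,0]'

```text
t: 68.05
eef_pos: [0.4381, -0.2133, 0.0778]
orientation: [-0.002, 0.999, 0.035, -0.002]
ft_force: [0.2, 0.0, -1.0]
finger_gap: 0.0116
grasp_force: 40.0
```

Run:
```python
from chk import *
eyes.camera("top"); eyes.camera("top"); fb(); o=shoot(); held(o)
c=TR+np.array([[.9977,-.068],[.068,.9977]])@[.008,.083]; e=bowl_at(c,TY,(.0795,-.0005)); plan("tray",[*e,.0235],TY)
```

```text
t 68.15 pos [ 0.4388 -0.214   0.079 ] F [ 0.8 -0.4 -0.2] gap 0.0114 grip 40.0 q [-0.62  0.04  2.    0.    1.11  0.89]
scene bowl tool xy [ 0.0786 -0.0026] slope x,y(deg, down +) [ 0.9 -0.1] rim world [ 0.5181 -0.2071  0.1042] 88
top bowl tool xy [0.078  0.0003] slope x,y(deg, down +) [0.8 1.9] rim world [ 0.5177 -0.21    0.1069] 48
tray slide [1.2, -1.8, -56.8] rot [-0.001, -0.0, -0.001]
```

Request:
move_arm --rotation '[[0,0,0],[0,0,0],[0,0,0],[0,0,0],[0,0,0],[0,0,0],[0,0,0],[0,0,0],[0,0,0],[0,0,0]]' --slide '[[1,-1,-15],[1,-1.5,-32],[1,-1.5,-45],[1,-1.5,-51],[1,-1.5,-54],[1,-1.5,-56],[1,-1.5,-57],[1,-1.5,-57],[1,-1.5,-57],[1,-1.5,-57]]' --jaw '[0,0,0,0,0,0,0,0,0,0]'

```text
t: 69.25
eef_pos: [0.4411, -0.2173, 0.0237]
orientation: [-0.0, 0.999, 0.034, 0.0]
ft_force: [0.2, -0.5, -1.3]
finger_gap: 0.0113
grasp_force: 40.0
```

```bash
python3 -c "
from chk import *
fb(); o=shoot(); held(o)"
```

```text
t 69.25 pos [ 0.4411 -0.2173  0.0237] F [ 0.2 -0.5 -1.3] gap 0.0113 grip 40.0 q [-0.62  0.14  2.01  0.    0.99  0.88]
scene bowl tool xy [ 0.0794 -0.0017] slope x,y(deg, down +) [-0.8 -0.7] rim world [ 0.5201 -0.2103  0.0491] 92
top bowl tool xy [0.0781 0.0009] slope x,y(deg, down +) [-1.5  2.1] rim world [ 0.5189 -0.2129  0.0494] 41
```

Rim at about 0.049–0.050, so the pan is on the floor; release and retreat.

Request:
move_arm --rotation '[[0,0,0],[0,0,0],[0,0,0],[0,0,0],[0,0,0],[0,0,0],[0,0,0],[0,0,0],[0,0,0],[0,0,0]]' --slide '[[0,0,-0.5],[0,0,-0.5],[0,0,-0.5],[0,0,-0.5],[0,0,-0.5],[0,0,-0.5],[0,0,-0.5],[0,0,-0.5],[0,0,-0.5],[0,0,-0.5]]' --jaw '[0,0,15,20,25,30,30,30,30,30]'

```text
t: 70.35
eef_pos: [0.4409, -0.2172, 0.0229]
orientation: [-0.0, 0.999, 0.034, -0.0]
ft_force: [-0.9, -0.4, -0.3]
finger_gap: 0.0295
grasp_force: 0.0
```

Request:
move_arm --rotation '[[0,0,0],[0,0,0],[0,0,0],[0,0,0],[0,0,0],[0,0,0],[0,0,0],[0,0,0],[0,0,0],[0,0,0]]' --slide '[[0,0,5],[0,0,25],[0,0,60],[0,0,105],[0,0,150],[0,0,190],[-10,40,220],[-20,80,240],[-30,110,250],[-30,110,250]]' --jaw '[30,30,30,30,30,30,30,30,30,30]'

```text
t: 71.35
eef_pos: [0.4111, -0.1049, 0.2756]
orientation: [0.0, 0.999, 0.036, 0.002]
ft_force: [0.5, -2.1, 0.4]
finger_gap: 0.0302
grasp_force: 0.0
```

Run:
```python
from chk import *
from lev import lev
fb(); lev(); o=shoot("end"); where(o,([.519,-.212],[.526,-.293],[.53,-.3735]))
for k in o:
    P=o[k]; m=(np.hypot(P[:,0]-.682,P[:,1]-.02)<.018)&(P[:,2]<.28); print("knob z",np.percentile(P[m][:,2],95))
```

```text
t 71.35 pos [ 0.4111 -0.1049  0.2756] F [ 0.5 -2.1  0.4] gap 0.0302 grip 0.0 q [-0.44 -0.32  1.94  0.    1.52  1.06]
[(np.float64(-0.05), np.float64(0.015)), (np.float64(-0.04), np.float64(0.016)), (np.float64(-0.03), np.float64(0.015)), (np.float64(-0.02), np.float64(0.005)), (np.float64(-0.01), np.float64(0.006)), (np.float64(0.0), np.float64(0.005)), (np.float64(0.01), np.float64(0.004)), (np.float64(0.02), np.float64(0.012)), (np.float64(0.03), np.float64(0.036)), (np.float64(0.04), np.float64(0.039)), (np.float64(0.05), np.float64(0.003))]
tip h,s 0.27523772637287475 -0.14161359202218718
pan [([0.5193, -0.2103], np.float64(3.5), np.float64(0.0472), 179), ([0.519, -0.212], None, None, 0)]
pan [([0.526, -0.2929], np.float64(3.6), np.float64(0.0474), 178), ([0.5248, -0.292], None, None, 68)]
pan [([0.5297, -0.3735], np.float64(3.5), np.float64(0.0479), 184), ([0.5295, -0.3733], np.float64(4.2), np.float64(0.0477), 159)]
knob z 0.26408502322923966
knob z 0.2653622215629944
```

View pics/sceneend.png

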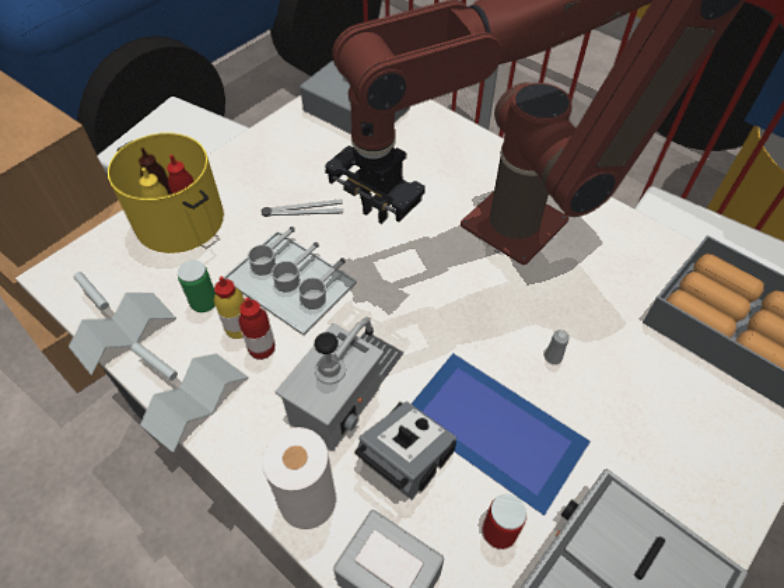

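The picture shows all three pans standing on the tray, at about (262,258), (286,275) and (312,292). The sheet is empty, the lever and knob are up, and the arm is clear.

```bash
python3 -c "
from cell import job
print(job.close_job())"
```

```text
the job is handed in; nothing more can be done
None
```

The job is handed in (no verdict was returned): the safety switch was tripped and reset, and all three pans were served left to right and stand upright on the tray, with the lever and pump knob up and the arm clear.

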